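# Clear the piled slide and cover-glass boxes into their trays

## Task

After a morning of slide making, the slide box, the filter tub and the three cover-glass boxes were left in two piles on the microscope bench. Take the piles apart and put every one back in its own steel tray, the one with its outline and with the matching sample on the card joined to it, so that it lies lid up and flat on the tray's floor. They hold thin glass: set each one down, and let none of them fall.

Things in the scene. Friction and masses are not known exactly. Their poses are not given: they have to be found in the camera images.
- slide_box: pack of microscope slides: rectangular card box, plain brown card with a blank white label; 58 (own x) x 82 (own y) x 30 high. Origin: centre of its underside; z up, out of the lid; long side along y. About 0.25 kg, closed and stiff. It starts on the bench as the bottom of one of the two piles.
- filter_tub: tub of 47 mm membrane filter discs: the large round one, white with a ribbed dark grey lid; diameter 62, 30 high. Origin: centre of its underside; z up, out of the lid; round, so yaw does not matter. It starts on the bench as the bottom of the other pile.
- square_box: box of 40 x 40 mm cover glasses: square plastic box, white with a grey-blue lid; 46 x 46 x 20 high. Origin: centre of its underside; z up, out of the lid; sides along x and y. It starts on top of the slide box or of the large filter tub (second layer).
- long_box: box of 24 x 60 mm cover glasses: long narrow plastic box, white with a grey-blue lid; 34 (own x) x 70 (own y) x 20 high. Origin: centre of its underside; z up, out of the lid; long side along y. It starts on top of the slide box or of the large filter tub, whichever does not carry the square box.
- round_tub: tub of 25 mm round cover glasses: the small round one, white with a ribbed dark grey lid; diameter 36, 18 high. Origin: centre of its underside; z up, out of the lid; round, so yaw does not matter. It starts on top of the square box (third layer).
- slide_tray: home of the slide box: low rectangular steel tray, inside 78 (own x) x 102 (own y), so 10 free on each side. Fixed to the bench. Origin: centre of the tray's underside, z up; tray floor at z = 3, rim top at z = 9, rim 3 thick. A flat dark card 34 deep adjoins its +x side and carries a sample: a 26 x 76 slide with a white frosted end.
- filter_tray: home of the large round filter tub: low round steel tray, inside diameter 82, so 10 free all round. Fixed to the bench. Origin: centre of the tray's underside, z up; tray floor at z = 3, rim top at z = 9, rim 3 thick. A flat dark card 52 deep adjoins its +x side and carries a sample: a white disc of 47.
- square_tray: home of the square cover-glass box: low square steel tray, inside 66 x 66, so 10 free on each side. Fixed to the bench. Origin: centre of the tray's underside, z up; tray floor at z = 3, rim top at z = 9, rim 3 thick. A flat dark card 46 deep adjoins its +x side and carries a sample: a square glass of 40.
- long_tray: home of the long cover-glass box: low rectangular steel tray, inside 54 (own x) x 90 (own y), so 10 free on each side. Fixed to the bench. Origin: centre of the tray's underside, z up; tray floor at z = 3, rim top at z = 9, rim 3 thick. A flat dark card 32 deep adjoins its +x side and carries a sample: a glass of 24 x 60.
- round_tray: home of the small round cover-glass tub: low round steel tray, inside diameter 56, so 10 free all round. Fixed to the bench. Origin: centre of the tray's underside, z up; tray floor at z = 3, rim top at z = 9, rim 3 thick. A flat dark card 32 deep adjoins its +x side and carries a sample: a round glass of 25.

How it is judged:
At the end, for the whole second after the job is handed in: Each of the five containers is in its own tray: centre within 15 mm of the tray's centre, underside on the tray's floor (less than 3 mm above it), lid up and level within 0.08 rad, released and at rest (horizontal distance between slide_box and slide_tray below 0.015 m and z of slide_box in the frame of slide_tray below 0.006 m and angle between each of slide_box, filter_tub, square_box, long_box, round_tub's own z axis and vertical below 0.08 rad and linear speed of each of slide_box, filter_tub, square_box, long_box, round_tub below 0.02 m/s and horizontal distance between filter_tub and filter_tray below 0.015 m and z of filter_tub in the frame of filter_tray below 0.006 m and horizontal distance between square_box and square_tray below 0.015 m and z of square_box in the frame of square_tray below 0.006 m and horizontal distance between long_box and long_tray below 0.015 m and z of long_box in the frame of long_tray below 0.006 m and horizontal distance between round_tub and round_tray below 0.015 m and z of round_tub in the frame of round_tray below 0.006 m); the robot touches nothing.
It fails at once if the slide box falls: it moves faster than 0.6 m/s (a drop of about 2 cm) with no finger touching it (linear speed of slide_box above 0.6 m/s and contact force between slide_box and the fingers below 0.02 N).
It fails at once if the filter tub falls: it moves faster than 0.6 m/s (a drop of about 2 cm) with no finger touching it (linear speed of filter_tub above 0.6 m/s and contact force between filter_tub and the fingers below 0.02 N).
It fails at once if the square box falls: it moves faster than 0.6 m/s (a drop of about 2 cm) with no finger touching it (linear speed of square_box above 0.6 m/s and contact force between square_box and the fingers below 0.02 N).
It fails at once if the long box falls: it moves faster than 0.6 m/s (a drop of about 2 cm) with no finger touching it (linear speed of long_box above 0.6 m/s and contact force between long_box and the fingers below 0.02 N).
It fails at once if the round tub falls: it moves faster than 0.6 m/s (a drop of about 2 cm) with no finger touching it (linear speed of round_tub above 0.6 m/s and contact force between round_tub and the fingers below 0.02 N).
It also fails if it takes over 115 s, if anything falls off the work surface, if the arm or the gripper's body presses on something with over 40 N, if the wrist force passes 120 N, or if a joint passes its speed limit or range.

## Robot

A 6-joint arm with a two-finger parallel gripper is mounted at the origin on the work surface. World frame = base frame: x ahead of the robot, y to its left, z up, the work surface at z = 0. Lengths are in m, angles in rad, forces in N, time in s.
With the tool pointing down it reaches from about 0.275 to 0.75 m from the base axis. Payload 10.2 kg.
Tool frame: the origin (TCP) lies midway between the tips of the shut fingers; the grasp point (between the pads) lies 19 mm behind it; z points along the fingers, y is the direction in which the jaws open and shut (so a half turn about z gives the same grasp; the last joint's range is limited). The gripper opens to 88 mm and grips with 3 to 60 N. Pads are 18 mm wide; open, the fingers measure 123 mm over their backs; the gripper's body (75 mm by 187 mm) begins 45 mm behind the grasp point.
Start: joints at [-1.352, 0.313, 1.498, -0, 1.331, -0.223], TCP at [0.224, -0.475, 0.239] pointing down, gripper open.
Joint ranges: [-2.94, 2.94], [-0.97, 2.17], [0.19, 2.56], [-1.23, 4.37], [0.02, 3.11], [-2.88, 2.88]. Speed limits (rad/s): [2.39, 2.39, 3.01, 3.14, 3.14, 3.14].

## Interface

Orientations are given as [roll, pitch, yaw] about the fixed x, y, z axes, in that order (R = Rz(yaw) Ry(pitch) Rx(roll)).
In Python, from bench import sensors, imaging, hand_in gives the robot as it stands.
- The arm moves only by the tool play_rows, never from a script. Its argument "series" is a list of rows, each an object with "hand": the opening, from 0 (shut) to 1 (fully open); "dp": the shift along the tool's x, y, z in units of 0.15 m (1.0 is 0.15 m), a list of three; "dr": the turn, a rotation vector about the tool's x, y, z in units of 0.5 rad (1.0 is 0.5 rad), a list of three. A call has 1 to 10 rows; each row is the pose to reach, as a shift and turn from the pose commanded when the call began, along the tool's axes at that moment; what a row does not reach only later rows make up. A row lasts 1/12 s, in which the tool goes at most 41.7 mm and 7.16 degrees, less where a joint would pass 70% of its speed; a pose out of reach is approached as far as the arm can. A call with a number of a shift or a turn outside -1 to 1 is refused whole. A call with a gripper value outside its range is refused whole. The fingers move at their own pace and stop on an object; "force" is the grip in N (left out, the last holds). Time passes only in rows, so rows that repeat a pose let the fingers close. It gives the time, the measured TCP pose, the force and the opening at its end, in the units of the state.
- sensors.get_state(): the state, without advancing time (a new reading comes with each control period).
- imaging.camera(name): name is "scene" or "top"; returns the picture (400x640x3 uint8, blue, green, red); there is no depth.
- imaging.camera_params(name): a dict with "fx", "fy", "cx", "cy" (pixels), "D" ([k1, k2, p1, p2, k3] as OpenCV has them; the pictures are not rectified), "R" (3x3) and "t" (3): a world point X has camera coordinates R X + t. Camera axes: x right, y down, z forward; pixel columns grow to the right and rows downward; lengths in m; the calibration is good to about 2 mm. A picture is of the moment at which its call begins. camera_params takes no time and is no camera call.
- hand_in(): hands the job in, once; it reports no verdict.
The state is a dict: "time_s": time; "joint_pos": joint angles; "joint_vel": joint speeds; "tau": joint torques, N m; "tcp_pos": TCP position; "tcp_rot": TCP orientation; "contact_force": force on the tool from outside, world axes, zero at the start; "ft_torque": the same for the moment, N m; "grip_width": opening from 0.0 (shut) to 1.0 (fully open).
Only numpy, scipy, OpenCV 4.12 (cv2) and the standard library are available. Lean on these libraries where they do the work, as an engineer would, in place of code of your own. Each camera call takes 0.05 s, during which the arm holds its last target.

## Working session

There is one attempt and no reset: what is moved stays moved. The work goes in short steps, Python scripts to look and compute and a tool call to move; the robot and the scene stay as the last step left them, time stands still between calls to the robot, and variables do not carry over. Pictures are saved under pics/ and viewed, and the job is handed in when it is done.

Besides the shell and the picture viewer there is one more tool, called after "Call:" by a JSON object that holds its "api" and its "payload", one argument or row to a line. play_rows: Moves the arm, as the interface text tells. Its arguments: {"type":"object","properties":{"series":{"type":"array","items":{"type":"object","properties":{"hand":{"type":"number"},"dp":{"type":"array","items":{"type":"number","minimum":-1,"maximum":1}},"dr":{"type":"array","items":{"type":"number","minimum":-1,"maximum":1}}}}},"force":{"type":"number"}},"required":["series"]}

```bash
ls; mkdir -p pics; python3 - <<'E'
from bench import sensors, imaging
import cv2
for n in("scene","top"):
    im=imaging.camera(n); cv2.imwrite(f"pics/{n}0.png",im)
    p=imaging.camera_params(n); print(n,p)
print(sensors.get_state())
E
```

```text
pics
scene {'fx': 423.32816470246314, 'fy': 423.32816470246314, 'cx': 321.7651404754457, 'cy': 196.87674754369712, 'D': array([0.00426099, 0.        , 0.        , 0.        , 0.        ]), 'R': array([[-0.04118875,  0.99915063,  0.00122355],
       [ 0.83396698,  0.03505364, -0.55069984],
       [-0.55027498, -0.02166224, -0.83470246]]), 't': array([ 0.0159457 , -0.43793613,  1.34860617])}
top {'fx': 504.3795981350499, 'fy': 504.3795981350499, 'cx': 323.33148571253946, 'cy': 196.86778207158284, 'D': array([-0.04143703,  0.        ,  0.        ,  0.        ,  0.        ]), 'R': array([[ 0.02069119, -0.99975513,  0.00784601],
       [-0.98249698, -0.02178588, -0.18500016],
       [ 0.18512579, -0.00388081, -0.98270717]]), 't': array([-0.00614165,  0.57144904,  1.17622679])}
{'time_s': 0.1, 'joint_pos': array([-1.35239165e+00,  3.13368867e-01,  1.49832139e+00, -1.08676236e-05,
        1.33099661e+00, -2.23426579e-01]), 'joint_vel': array([ 0.00131249, -0.00140517, -0.0009976 , -0.00065262, -0.00100428,
        0.00099155]), 'tau': array([ 2.39516223e-03, -4.02811754e+01, -2.52643257e+01,  6.95211953e-02,
        3.42334912e-02, -5.01520515e-05]), 'tcp_pos': array([ 0.22441558, -0.47438907,  0.23824614]), 'tcp_rot': array([-3.14052331e+00, -2.32153948e-04,  4.41833723e-01]), 'contact_force': array([0.59509958, 0.34074311, 0.131514  ]), 'ft_torque': array([ 0.02513105,  0.00751552, -0.02446262]), 'grip_width': 0.9993990083636485}
```

View pics/top0.png

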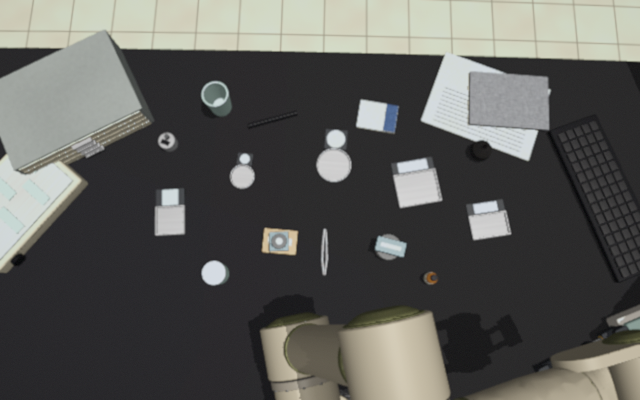

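View pics/scene0.png

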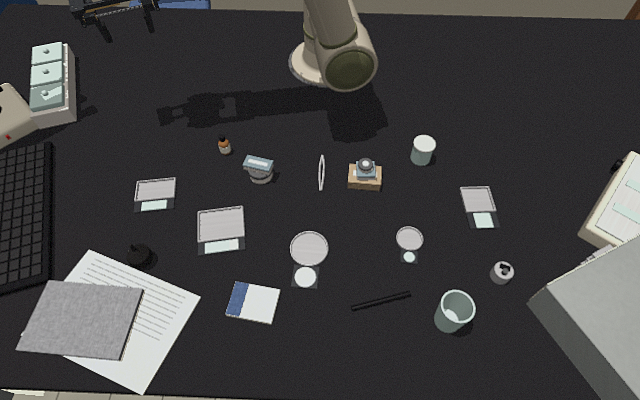

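The top picture shows the slide box pile (square box, then round tub) at (280,241) and the filter tub pile with the long box at (391,247). The trays are at about (417,185), (334,165), (242,177), (170,220) and (489,222). Next I zoom in and measure.

```bash
python3 - <<'E'
import cv2
t=cv2.imread("pics/top0.png"); s=cv2.imread("pics/scene0.png")
cv2.imwrite("pics/t_z.png",cv2.resize(t[140:290,140:340],None,fx=4,fy=4,interpolation=cv2.INTER_CUBIC))
cv2.imwrite("pics/t_z2.png",cv2.resize(t[140:290,320:520],None,fx=4,fy=4,interpolation=cv2.INTER_CUBIC))
E
```

```text
(no output)
```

View pics/t_z.png

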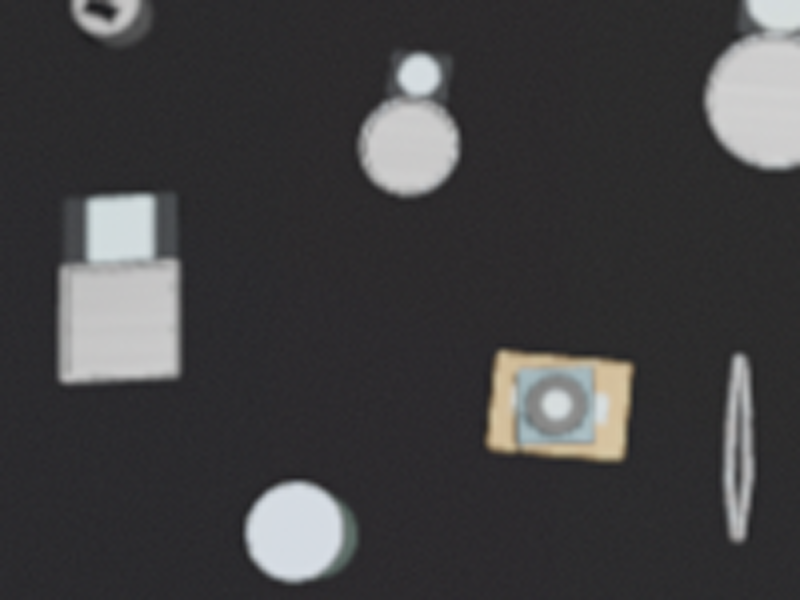

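View pics/t_z2.png

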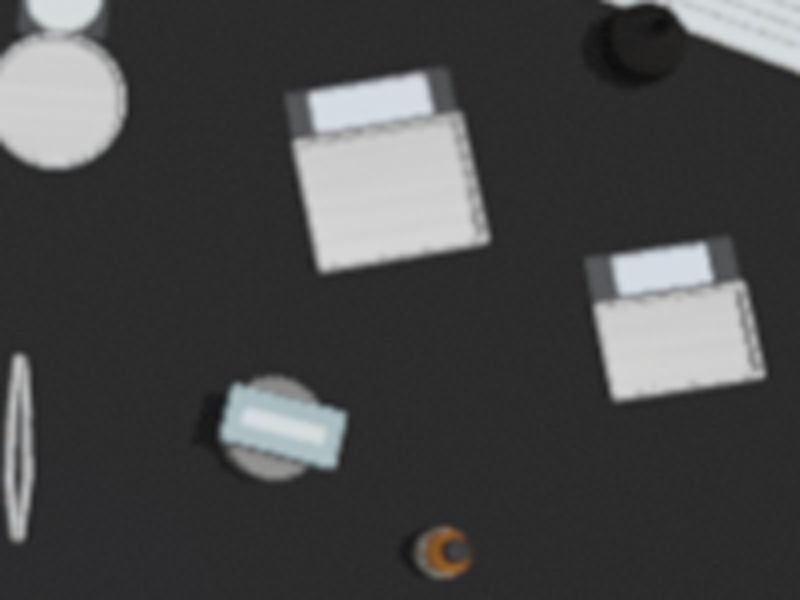

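```bash
cat > h.py <<'E'
import cv2, numpy as np
from bench import sensors, imaging
def P(n):
    p=imaging.camera_params(n); K=np.array([[p['fx'],0,p['cx']],[0,p['fy'],p['cy']],[0,0,1]])
    return K,np.array(p['D']),np.array(p['R']),np.array(p['t'])
def cast(n,uv,z):
    K,D,R,t=P(n); uv=np.asarray(uv,float).reshape(-1,1,2)
    q=cv2.undistortPoints(uv,K,D).reshape(-1,2); d=np.c_[q,np.ones(len(q))]@R; c=-R.T@t
    return (c+d*((z-c[2])/d[:,2])[:,None])[:,:2]
def proj(n,X):
    K,D,R,t=P(n); return cv2.projectPoints(np.asarray(X,float).reshape(-1,3),cv2.Rodrigues(R)[0],t,K,D)[0].reshape(-1,2)
def cnts(mask,n,z,amin):
    out=[]
    for c in cv2.findContours(mask,cv2.RETR_EXTERNAL,cv2.CHAIN_APPROX_NONE)[0]:
        if cv2.contourArea(c)<amin: continue
        w=cast(n,c.reshape(-1,2),z); out.append((c,w))
    return out
def rect(w):
    (cx,cy),(a,b),th=cv2.minAreaRect((w*1000).astype(np.float32))
    if a>b: a,b,th=b,a,th-90   # th: dir of short side
    th=(th+90)%180-90
    return round(cx,1),round(cy,1),round(a,1),round(b,1),round(th,1)
E
python3 - <<'E'
import cv2
t=cv2.imread("pics/top0.png");h=cv2.cvtColor(t,cv2.COLOR_BGR2HSV)
for n,(u,v) in dict(sq=(170,222),sqs=(170,198),sl=(417,188),slS=(410,165),rim=(397,190),lid=(272,247),tub=(290,240),brown=(268,247),label=(290,243),lblid=(381,251),lblabel=(395,248),ftub=(385,258),ftub2=(380,240),round=(242,177),bg=(300,200),card=(157,195)).items(): print(n,t[v,u],h[v,u])
E
```

```text
sq [196 197 197] [ 30   1 197]
sqs [220 219 209] [ 93  13 220]
sl [209 209 209] [  0   0 209]
slS [226 219 213] [106  15 226]
rim [201 200 201] [150   1 201]
lid [177 172 154] [ 97  33 177]
tub [220 220 214] [ 90   7 220]
brown [119 145 162] [ 18  68 162]
label [219 218 212] [ 94   8 219]
lblid [152 149 134] [ 95  30 152]
lblabel [219 219 212] [ 90   8 219]
ftub [126 128 128] [ 30   4 128]
ftub2 [192 188 170] [ 95  29 192]
round [202 202 203] [  0   1 203]
bg [45 44 44] [120   6  45]
card [76 72 71] [114  17  76]
```

```bash
python3 - <<'E'
from h import *
for n in("top","scene"):
    im=cv2.imread(f"pics/{n}0.png");im4=im
    h=cv2.cvtColor(im4,cv2.COLOR_BGR2HSV).astype(int);H,S,V=h[...,0],h[...,1],h[...,2]
    b,g,r=[im4[...,i].astype(int) for i in range(3)]
    m=lambda c:(c*255).astype(np.uint8)
    print(n,"trays")
    for c,w in cnts(m((V>150)&(b-r<4)&(b-r>-6)),n,.009,150):
        M=w.mean(0)*1000
        x=rect(w)
        if 0.25<w[:,0].mean()<0.8 and x[3]<140: print(x, 'area',round(cv2.contourArea((w*1000).astype(np.float32))),np.round(c.mean((0,1))))
    print("brown z30")
    for c,w in cnts(m((r-b>25)&(V>90)),n,.03,150): print(rect(w),np.round(c.mean((0,1))))
    print("blue z50")
    for c,w in cnts(m((b-r>=12)&(V>120)),n,.05,100):
        x=rect(w)
        if x[3]<110: print(x,np.round(c.mean((0,1))))
E
```

```text
top trays
(517.9, -413.6, 61.1, 96.6, 9.7) area 5226 [490. 225.]
(513.0, 391.8, 70.2, 72.6, -85.9) area 4745 [170. 220.]
(609.6, -232.0, 85.5, 108.8, 11.2) area 8781 [417. 188.]
(629.4, 214.2, 56.1, 57.7, -87.3) area 2563 [242. 176.]
(663.6, -18.4, 84.3, 84.6, 1.3) area 5472 [334. 165.]
brown z30
(106.2, 75.0, 20.1, 53.6, 1.2) [289. 395.]
(166.2, -604.7, 124.9, 317.2, 0.1) [589. 380.]
(196.6, 101.7, 61.6, 126.8, -73.5) [279. 354.]
(184.4, -174.1, 209.0, 211.3, 12.2) [394. 354.]
(464.0, 111.0, 62.0, 86.0, -3.9) [279. 241.]
blue z50
(383.3, 264.8, 53.0, 53.4, 78.9) [213. 273.]
(454.9, -157.5, 35.5, 71.5, -13.8) [390. 246.]
(461.9, 110.9, 41.2, 44.3, 4.8) [278. 241.]
(498.6, 773.3, 21.7, 69.3, -40.0) [ 10. 220.]
(555.7, -391.1, 25.1, 60.4, 9.3) [485. 207.]
(569.4, 717.2, 21.1, 70.3, -38.0) [ 36. 192.]
(575.7, 797.9, 20.4, 53.5, -40.3) [  5. 189.]
(656.2, -212.4, 25.9, 73.8, 11.0) [412. 166.]
(778.1, -158.2, 31.0, 71.8, 80.8) [390. 118.]
(829.3, 284.2, 55.3, 65.5, 45.0) [217.  96.]
scene trays
(739.7, -24.1, 40.9, 46.9, 36.6) area 1245 [306. 276.]
(671.5, -18.9, 85.2, 86.6, -87.6) area 5606 [306. 247.]
(636.4, 214.0, 57.7, 61.0, 2.4) area 2634 [409. 237.]
(615.3, -231.8, 83.9, 106.1, 11.1) area 7500 [214. 225.]
(518.8, 390.2, 71.1, 72.0, 5.1) area 4018 [477. 198.]
(525.4, -410.6, 60.0, 89.9, 13.2) area 4257 [157. 189.]
(344.0, 276.5, 56.5, 58.1, 85.5) area 2496 [424. 143.]
brown z30
(473.8, 110.9, 66.4, 83.5, -4.2) [364. 176.]
(59.8, -71.2, 66.8, 187.2, -66.6) [304.  65.]
(-77.5, 106.3, 47.8, 171.5, -77.4) [362.  37.]
blue z50
(811.7, -155.5, 29.0, 69.9, 81.3) [237. 298.]
(461.6, -157.5, 35.0, 68.2, -13.4) [257. 162.]
```

```bash
python3 - <<'E'
import cv2,numpy as np
s=cv2.imread("pics/scene0.png");t=cv2.imread("pics/top0.png")
a=cv2.resize(s[140:200,230:400],None,fx=4.5,fy=4.5,interpolation=cv2.INTER_CUBIC)
b=cv2.resize(t[215:275,255:425],None,fx=4.5,fy=4.5,interpolation=cv2.INTER_CUBIC)
cv2.imwrite("pics/sz.png",np.vstack([a,b]))
E
```

```text
(no output)
```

View pics/sz.png

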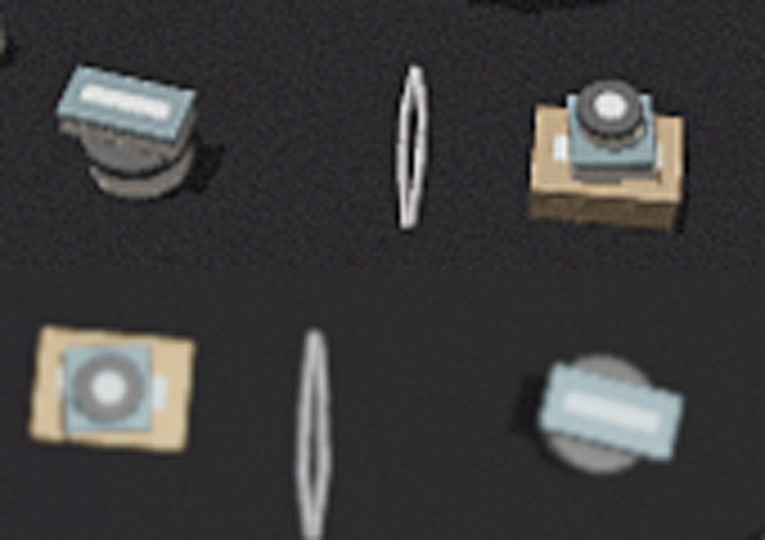

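Both views show the round tub centred on the square box's lid. The left tray's card has the square sample, and the right tray's card has the long one. In x the two cameras disagree by a steady 6 to 7 mm, so I'll use their mean and check it at the first grasp.

```bash
cat >> h.py <<'E'
def go(x,y,z,yaw_deg,yaw_free=False):
    """print dp,dr (in units) from current measured pose to world target with tool down"""
    from scipy.spatial.transform import Rotation as Ro
    s=sensors.get_state(); R0=Ro.from_euler('xyz',s['tcp_rot']); p=np.array(s['tcp_pos'])
    R1=Ro.from_euler('ZX',[yaw_deg,180],degrees=True)
    dp=R0.inv().apply(np.array([x,y,z])-p)/.15; dr=(R0.inv()*R1).as_rotvec()/.5
    print('dp',np.round(dp,3),'dr',np.round(dr,3),'rows',np.ceil(np.linalg.norm(dp)*.15/.0417),np.ceil(np.linalg.norm(dr)*.5/.125),'F',np.round(s['contact_force'],1),'now',np.round(p*1000,1),'yaw',np.round(np.degrees(s['tcp_rot']),1))
E
python3 - <<'E'
from h import *
for n,(u,v) in dict(top=(279,241),scene=(366,163)).items():
    im=cv2.imread(f"pics/{n}0.png"); g=im.min(2).astype(float); r=5
    sub=g[v-r:v+r+1,u-r:u+r+1]; print(sub.astype(int).max())
    m=(sub>175).astype(np.uint8); k,l,st,ce=cv2.connectedComponentsWithStats(m); print(st,ce+[u-r,v-r])
    print(n,[cast(n,c+[u-r,v-r],.068)*1000 for c in ce[1:]])
go(.467,.110,.20,90)
go(.30,-.35,.20,65)
E
```

```text
214
[[ 0  0 11 11 81]
 [ 2  2  7  7 40]] [[279.03703704 241.09876543]
 [278.925      240.8       ]]
top [array([[460.46567794, 109.15469129]])]
231
[[ 0  0 11 11 92]
 [ 1  3  7  5 29]] [[366.25       163.        ]
 [365.20689655 163.        ]]
scene [array([[466.3310415, 109.2564621]])]
dp [ 3.128 -2.83   0.259] dr [-2.000e-03 -2.000e-03 -2.258e+00] rows 16.0 10.0 F [0.6 0.3 0.1] now [ 224.4 -474.4  238.2] yaw [-179.9   -0.    25.3]
dp [ 0.81  -0.534  0.256] dr [-2.000e-03 -1.000e-03 -1.385e+00] rows 4.0 6.0 F [0.6 0.3 0.1] now [ 224.4 -474.4  238.2] yaw [-179.9   -0.    25.3]
```

Call:
{"api": "play_rows", "payload": {
  "series": [
    {"hand": 1, "dp": [1, -0.9, 0], "dr": [0, 0, -1]},
    {"hand": 1, "dp": [1, -0.9, 0], "dr": [0, 0, -1]},
    {"hand": 1, "dp": [1, -0.9, 0], "dr": [0, 0, -1]},
    {"hand": 1, "dp": [1, -0.9, 0], "dr": [0, 0, -1]},
    {"hand": 1, "dp": [1, -0.9, 0], "dr": [0, 0, -1]},
    {"hand": 1, "dp": [1, -0.9, 0], "dr": [0, 0, -1]},
    {"hand": 1, "dp": [1, -0.9, 0], "dr": [0, 0, -1]}
  ],
  "force": 15
}}

```text
time_s: 0.68
tcp_pos: [0.3028, -0.2874, 0.2389]
tcp_rot: [3.141, 0.0, 0.944]
contact_force: [-0.1, -0.8, -0.4]
grip_width: 1.0
```

```bash
python3 -c "
from h import *
go(.4634,.1092,.15,90)"
```

```text
dp [ 2.77  -0.683  0.592] dr [ 0.000e+00  1.000e-03 -1.253e+00] rows 11.0 6.0 F [-0.1 -0.8 -0.4] now [ 302.8 -287.4  238.9] yaw [180.    0.   54.1]
```

Call:
{"api": "play_rows", "payload": {
  "series": [
    {"hand": 1, "dp": [1, -0.2, 0], "dr": [0, 0, -1]},
    {"hand": 1, "dp": [1, -0.2, 0], "dr": [0, 0, -1]},
    {"hand": 1, "dp": [1, -0.2, 0], "dr": [0, 0, -1]},
    {"hand": 1, "dp": [1, -0.2, 0], "dr": [0, 0, -1]},
    {"hand": 1, "dp": [1, -0.2, 0], "dr": [0, 0, -1]},
    {"hand": 1, "dp": [1, -0.2, 0], "dr": [0, 0, -1]}
  ]
}}

```text
time_s: 1.18
tcp_pos: [0.3666, -0.1497, 0.2386]
tcp_rot: [-3.141, 0.0, 1.442]
contact_force: [0.2, 0.1, 0.2]
grip_width: 1.002
```

```bash
python3 -c "
from h import *
go(.4634,.1092,.15,90)"
```

```text
dp [1.795 0.419 0.59 ] dr [-0.     0.    -0.257] rows 7.0 2.0 F [0.2 0.1 0.2] now [ 366.6 -149.7  238.6] yaw [-180.     0.    82.6]
```

Call:
{"api": "play_rows", "payload": {
  "series": [
    {"hand": 1, "dp": [0.9, 0.2, 0], "dr": [0, 0, -0.257]},
    {"hand": 1, "dp": [0.9, 0.2, 0], "dr": [0, 0, -0.257]},
    {"hand": 1, "dp": [0.9, 0.2, 0], "dr": [0, 0, -0.257]},
    {"hand": 1, "dp": [0.9, 0.2, 0], "dr": [0, 0, -0.257]},
    {"hand": 1, "dp": [0.9, 0.2, 0], "dr": [0, 0, -0.257]}
  ]
}}

```text
time_s: 1.6
tcp_pos: [0.4142, -0.019, 0.2385]
tcp_rot: [-3.141, -0.0, 1.57]
contact_force: [-0.1, 0.1, 0.8]
grip_width: 0.998
```

```bash
python3 -c "
from h import *
go(.4634,.1092,.15,90)"
```

```text
dp [0.855 0.328 0.59 ] dr [-0.001 -0.    -0.001] rows 4.0 1.0 F [-0.1  0.1  0.8] now [414.2 -19.  238.5] yaw [-180.   -0.   90.]
```

Call:
{"api": "play_rows", "payload": {
  "series": [
    {"hand": 1, "dp": [0.855, 0.328, 0.59], "dr": [0, 0, 0]},
    {"hand": 1, "dp": [0.855, 0.328, 0.59], "dr": [0, 0, 0]},
    {"hand": 1, "dp": [0.855, 0.328, 0.59], "dr": [0, 0, 0]},
    {"hand": 1, "dp": [0.855, 0.328, 0.59], "dr": [0, 0, 0]},
    {"hand": 1, "dp": [0.855, 0.328, 0.59], "dr": [0, 0, 0]},
    {"hand": 1, "dp": [0.855, 0.328, 0.59], "dr": [0, 0, 0]}
  ]
}}

```text
time_s: 2.1
tcp_pos: [0.4629, 0.1073, 0.149]
tcp_rot: [-3.139, 0.0, 1.569]
contact_force: [-0.4, -0.0, -0.2]
grip_width: 0.996
```

```bash
python3 -c "
from h import *
go(.4634,.1092,.057,90)
for n in ('top','scene'):
    im=imaging.camera(n); print(proj(n,[[.4634,.1092,.15],[.4634,.1092,.068]]))
    cv2.imwrite('pics/%s1.png'%n,im)
    u,v=proj(n,[[.4634,.1092,.08]])[0].astype(int)
    cv2.imwrite('pics/%s1z.png'%n,cv2.resize(im[v-60:v+60,u-80:u+80],None,fx=4,fy=4))
"
```

```text
dp [0.013 0.005 0.614] dr [-0.006  0.001 -0.003] rows 3.0 1.0 F [-0.4 -0.  -0.2] now [462.9 107.3 149. ] yaw [-179.8    0.    89.9]
[[276.0318789  235.78924374]
 [278.95089476 239.56408857]]
[[368.28703598 139.79114861]
 [365.16549737 162.05163813]]
```

View pics/scene1z.png

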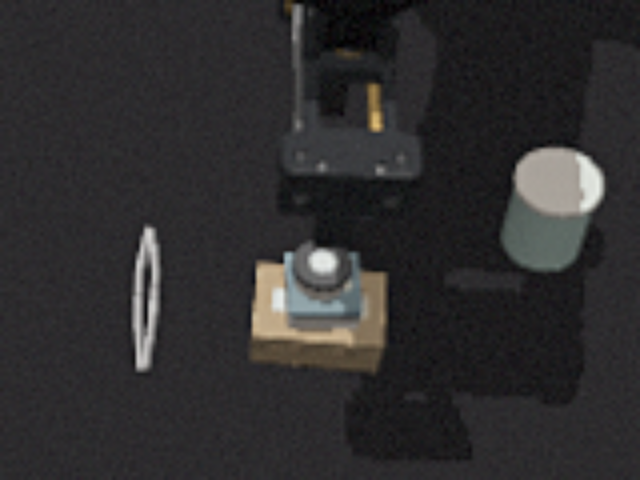

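The scene picture shows the open gripper centred above the tub, whose lid is at zoomed pixel (322,262). I descend.

Call:
{"api": "play_rows", "payload": {
  "series": [
    {"hand": 1, "dp": [0.008, 0.0, 0.25], "dr": [0, 0, 0]},
    {"hand": 1, "dp": [0.008, 0.0, 0.45], "dr": [0, 0, 0]},
    {"hand": 1, "dp": [0.008, 0, 0.55], "dr": [0, 0, 0]},
    {"hand": 1, "dp": [0.008, 0, 0.61], "dr": [0, 0, 0]},
    {"hand": 1, "dp": [0.008, 0, 0.61], "dr": [0, 0, 0]},
    {"hand": 1, "dp": [0.008, 0, 0.61], "dr": [0, 0, 0]}
  ]
}}

```text
time_s: 2.7
tcp_pos: [0.4635, 0.109, 0.0598]
tcp_rot: [3.14, 0.0, 1.569]
contact_force: [-0.5, 0.4, 0.4]
grip_width: 1.0
```

```bash
python3 -c "
from h import *
go(.4634,.1092,.057,90)
im=imaging.camera('scene');
u,v=proj('scene',[[.4634,.1092,.08]])[0].astype(int)
cv2.imwrite('pics/s2z.png',cv2.resize(im[v-60:v+60,u-80:u+80],None,fx=5,fy=5))
"
```

```text
dp [ 0.001 -0.001  0.019] dr [ 0.003  0.    -0.004] rows 1.0 1.0 F [-0.5  0.4  0.4] now [463.5 109.   59.8] yaw [179.9   0.   89.9]
```

View pics/s2z.png

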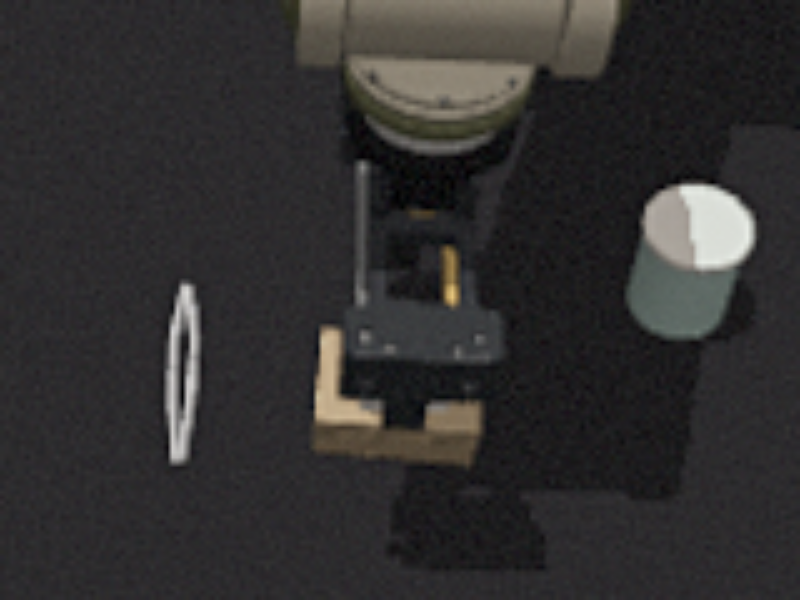

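Call:
{"api": "play_rows", "payload": {
  "series": [
    {"hand": 1, "dp": [0, 0, 0.015], "dr": [0, 0, 0]},
    {"hand": 0.55, "dp": [0, 0, 0.015], "dr": [0, 0, 0]},
    {"hand": 0.5, "dp": [0, 0, 0.015], "dr": [0, 0, 0]},
    {"hand": 0.45, "dp": [0, 0, 0.015], "dr": [0, 0, 0]},
    {"hand": 0.4, "dp": [0, 0, 0.015], "dr": [0, 0, 0]},
    {"hand": 0.35, "dp": [0, 0, 0.015], "dr": [0, 0, 0]},
    {"hand": 0.3, "dp": [0, 0, 0.015], "dr": [0, 0, 0]},
    {"hand": 0.3, "dp": [0, 0, 0.015], "dr": [0, 0, 0]},
    {"hand": 0.3, "dp": [0, 0, 0.015], "dr": [0, 0, 0]},
    {"hand": 0.3, "dp": [0, 0, 0.015], "dr": [0, 0, 0]}
  ],
  "force": 12
}}

```text
time_s: 3.58
tcp_pos: [0.4627, 0.11, 0.0565]
tcp_rot: [-3.142, -0.0, 1.57]
contact_force: [1.0, -0.9, -0.1]
grip_width: 0.404
```

Call:
{"api": "play_rows", "payload": {
  "series": [
    {"hand": 0.3, "dp": [0, 0, -0.05], "dr": [0, 0, 0]},
    {"hand": 0.3, "dp": [0, 0, -0.12], "dr": [0, 0, 0]},
    {"hand": 0.3, "dp": [0, 0, -0.25], "dr": [0, 0, 0]},
    {"hand": 0.3, "dp": [0, 0, -0.45], "dr": [0, 0, 0]},
    {"hand": 0.3, "dp": [0, 0, -0.65], "dr": [0, 0, 0]},
    {"hand": 0.3, "dp": [0, 0, -0.65], "dr": [0, 0, 0]},
    {"hand": 0.3, "dp": [0, 0, -0.65], "dr": [0, 0, 0]}
  ]
}}

```text
time_s: 4.17
tcp_pos: [0.4633, 0.11, 0.1554]
tcp_rot: [3.138, 0.0, 1.57]
contact_force: [-0.1, 0.2, -1.3]
grip_width: 0.402
```

```bash
python3 -c "
from h import *
go(.633,.214,.154,90)
im=imaging.camera('scene');
u,v=proj('scene',[[.4634,.1092,.1]])[0].astype(int)
cv2.imwrite('pics/s3.png',im);cv2.imwrite('pics/s3z.png',cv2.resize(im[v-40:v+60,u-80:u+80],None,fx=5,fy=5))
s=sensors.get_state();p=s['tcp_pos'];print(p,s['grip_width'], proj('scene',[p,p+[0,0,.01]])-[u-80,v-40])
"
```

```text
dp [0.694 1.131 0.013] dr [ 0.007  0.    -0.001] rows 5.0 1.0 F [-0.1  0.2 -1.3] now [463.3 110.  155.4] yaw [179.8   0.   90. ]
[0.4625659  0.10995424 0.15407807] 0.4010801203457874 [[82.77891335 25.33385748]
 [83.19581614 22.37931531]]
```

View pics/s3z.png

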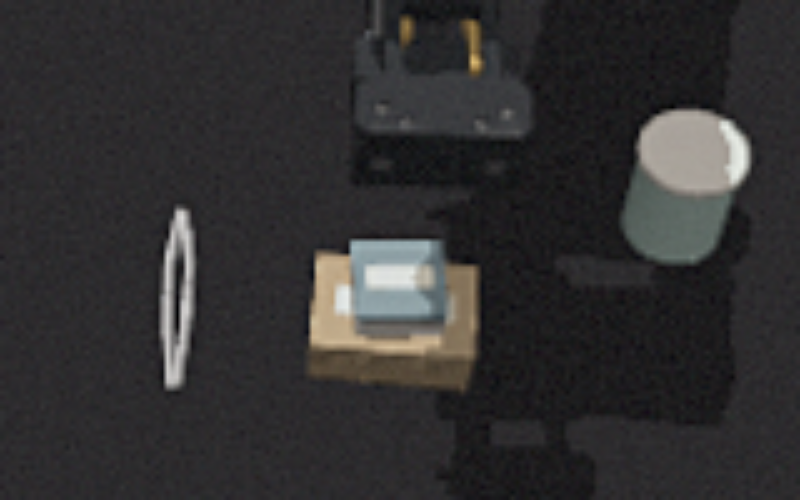

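Call:
{"api": "play_rows", "payload": {
  "series": [
    {"hand": 0.3, "dp": [0.2, 0.2, 0], "dr": [0, 0, 0]},
    {"hand": 0.3, "dp": [0.35, 0.4, 0], "dr": [0, 0, 0]},
    {"hand": 0.3, "dp": [0.5, 0.6, 0], "dr": [0, 0, 0]},
    {"hand": 0.3, "dp": [0.6, 0.8, 0], "dr": [0, 0, 0]},
    {"hand": 0.3, "dp": [0.69, 0.95, 0], "dr": [0, 0, 0]},
    {"hand": 0.3, "dp": [0.69, 1, 0], "dr": [0, 0, 0]},
    {"hand": 0.3, "dp": [0.69, 1, 0], "dr": [0, 0, 0]}
  ]
}}

```text
time_s: 4.8
tcp_pos: [0.6132, 0.2136, 0.1513]
tcp_rot: [-3.138, 0.001, 1.571]
contact_force: [-0.6, -0.7, -0.5]
grip_width: 0.401
```

```bash
python3 -c "
from h import *
go(.633,.214,.05,90)
im=imaging.camera('scene');
u,v=proj('scene',[[.633,.214,.05]])[0].astype(int)
cv2.imwrite('pics/s4z.png',cv2.resize(im[v-60:v+60,u-80:u+80],None,fx=5,fy=5))
s=sensors.get_state();print(s['grip_width'])
"
```

```text
dp [0.003 0.134 0.675] dr [-0.006  0.001 -0.   ] rows 3.0 1.0 F [-0.6 -0.7 -0.5] now [613.2 213.6 151.3] yaw [-179.8    0.    90. ]
0.40390695280076655
```

View pics/s4z.png

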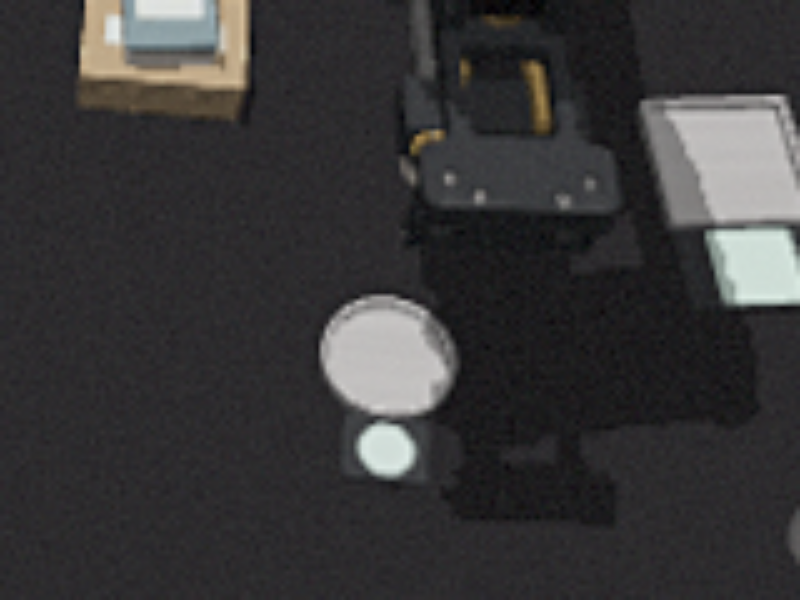

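Call:
{"api": "play_rows", "payload": {
  "series": [
    {"hand": 0.3, "dp": [0, 0.134, 0.25], "dr": [0, 0, 0]},
    {"hand": 0.3, "dp": [0, 0.134, 0.5], "dr": [0, 0, 0]},
    {"hand": 0.3, "dp": [0, 0.134, 0.7], "dr": [0, 0, 0]},
    {"hand": 0.3, "dp": [0, 0.134, 0.8], "dr": [0, 0, 0]},
    {"hand": 0.3, "dp": [0, 0.134, 0.85], "dr": [0, 0, 0]},
    {"hand": 0.3, "dp": [0, 0.134, 0.85], "dr": [0, 0, 0]},
    {"hand": 0.3, "dp": [0, 0.134, 0.85], "dr": [0, 0, 0]}
  ]
}}

```text
time_s: 5.43
tcp_pos: [0.6329, 0.2133, 0.0274]
tcp_rot: [3.141, -0.0, 1.57]
contact_force: [-0.5, 0.1, 0.2]
grip_width: 0.398
```

```bash
python3 -c "
from h import *
go(.633,.214,.0115,90)
im=imaging.camera('scene');
u,v=proj('scene',[[.633,.214,.03]])[0].astype(int)
cv2.imwrite('pics/s5z.png',cv2.resize(im[v-40:v+50,u-60:u+60],None,fx=6,fy=6))
"
```

```text
dp [0.005 0.    0.106] dr [ 0.002 -0.    -0.001] rows 1.0 1.0 F [-0.5  0.1  0.2] now [632.9 213.3  27.4] yaw [180.  -0.  90.]
```

View pics/s5z.png

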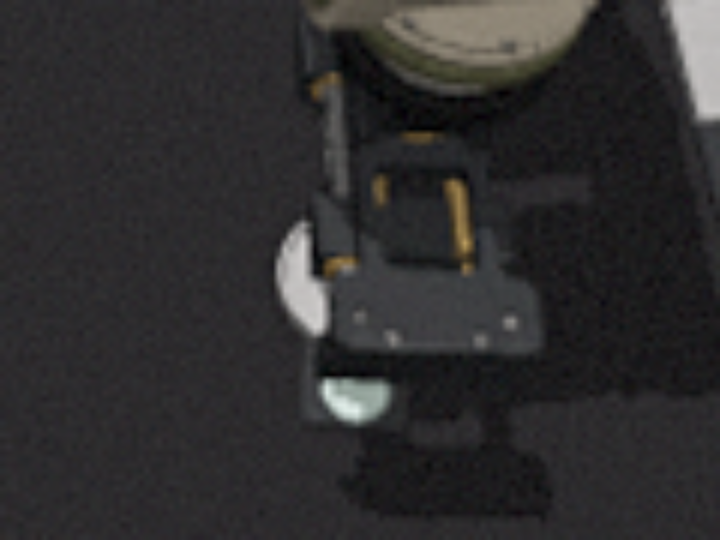

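Call:
{"api": "play_rows", "payload": {
  "series": [
    {"hand": 0.3, "dp": [0, 0, 0.03], "dr": [0, 0, 0]},
    {"hand": 0.3, "dp": [0, 0, 0.06], "dr": [0, 0, 0]},
    {"hand": 0.3, "dp": [0, 0, 0.08], "dr": [0, 0, 0]},
    {"hand": 0.3, "dp": [0, 0, 0.08], "dr": [0, 0, 0]},
    {"hand": 0.3, "dp": [0, 0, 0.08], "dr": [0, 0, 0]},
    {"hand": 0.3, "dp": [0, 0, 0.08], "dr": [0, 0, 0]}
  ]
}}

```text
time_s: 5.98
tcp_pos: [0.6329, 0.2134, 0.0146]
tcp_rot: [3.141, -0.0, 1.57]
contact_force: [0.0, -0.4, 0.7]
grip_width: 0.403
```

```bash
python3 -c "
from h import *
go(.633,.214,.0115,90);imaging.camera('top');go(.633,.214,.0115,90)"
```

```text
dp [0.004 0.    0.021] dr [ 0.    -0.    -0.001] rows 1.0 1.0 F [ 0.  -0.4  0.7] now [632.9 213.4  14.6] yaw [180.  -0.  90.]
dp [0.004 0.    0.021] dr [ 0.001 -0.    -0.001] rows 1.0 1.0 F [-0.2  0.8 -0.2] now [633.  213.4  14.7] yaw [180.  -0.  90.]
```

Call:
{"api": "play_rows", "payload": {
  "series": [
    {"hand": 0.3, "dp": [0, 0, 0.012], "dr": [0, 0, 0]},
    {"hand": 0.3, "dp": [0, 0, 0.022], "dr": [0, 0, 0]},
    {"hand": 0.3, "dp": [0, 0, 0.022], "dr": [0, 0, 0]},
    {"hand": 0.3, "dp": [0, 0, 0.022], "dr": [0, 0, 0]}
  ]
}}

```text
time_s: 6.37
tcp_pos: [0.6328, 0.2134, 0.011]
tcp_rot: [-3.141, 0.0, 1.57]
contact_force: [0.1, 0.0, 0.0]
grip_width: 0.4
```

Call:
{"api": "play_rows", "payload": {
  "series": [
    {"hand": 0.42, "dp": [0, 0, 0], "dr": [0, 0, 0]},
    {"hand": 0.46, "dp": [0, 0, 0], "dr": [0, 0, 0]},
    {"hand": 0.6, "dp": [0, 0, 0], "dr": [0, 0, 0]},
    {"hand": 0.8, "dp": [0, 0, 0], "dr": [0, 0, 0]},
    {"hand": 0.8, "dp": [0, 0, 0], "dr": [0, 0, 0]},
    {"hand": 0.8, "dp": [0, 0, -0.3], "dr": [0, 0, 0]},
    {"hand": 1, "dp": [0, 0, -0.6], "dr": [0, 0, 0]},
    {"hand": 1, "dp": [0, 0, -0.9], "dr": [0, 0, 0]},
    {"hand": 1, "dp": [0, 0, -1], "dr": [0, 0, 0]},
    {"hand": 1, "dp": [0, 0, -1], "dr": [0, 0, 0]}
  ]
}}

```text
time_s: 7.2
tcp_pos: [0.635, 0.2138, 0.1681]
tcp_rot: [3.131, -0.002, 1.57]
contact_force: [1.1, 0.2, 0.9]
grip_width: 0.995
```

Call:
{"api": "play_rows", "payload": {
  "series": [
    {"hand": 1, "dp": [0.2, -1, 0], "dr": [0, 0, 0]},
    {"hand": 1, "dp": [0.2, -1, 0], "dr": [0, 0, 0]},
    {"hand": 1, "dp": [0.2, -1, 0], "dr": [0, 0, 0]},
    {"hand": 1, "dp": [0.2, -1, 0], "dr": [0, 0, 0]},
    {"hand": 1, "dp": [0.2, -1, 0], "dr": [0, 0, 0]},
    {"hand": 1, "dp": [0.2, -1, 0], "dr": [0, 0, 0]}
  ]
}}

```text
time_s: 7.7
tcp_pos: [0.4822, 0.2438, 0.1612]
tcp_rot: [3.142, 0.0, 1.571]
contact_force: [-0.0, 0.6, 1.1]
grip_width: 1.003
```

```bash
python3 -c "
from h import *
print(sensors.get_state()['tcp_pos'])
for n in ('top','scene'):
    im=imaging.camera(n); cv2.imwrite('pics/%s6.png'%n,im)
    u,v=proj(n,[[.633,.214,.02]])[0].astype(int)
    a=cv2.resize(im[v-25:v+25,u-40:u+40],None,fx=5,fy=5)
    u,v=proj(n,[[.463,.110,.02]])[0].astype(int)
    b=cv2.resize(im[v-25:v+25,u-40:u+40],None,fx=5,fy=5)
    cv2.imwrite('pics/%s6z.png'%n,np.hstack([a,b]))
cv2.imwrite('pics/6z.png',np.vstack([cv2.imread('pics/top6z.png'),cv2.imread('pics/scene6z.png')]))
"
```

```text
[0.48216773 0.24376328 0.16121766]
```

View pics/6z.png

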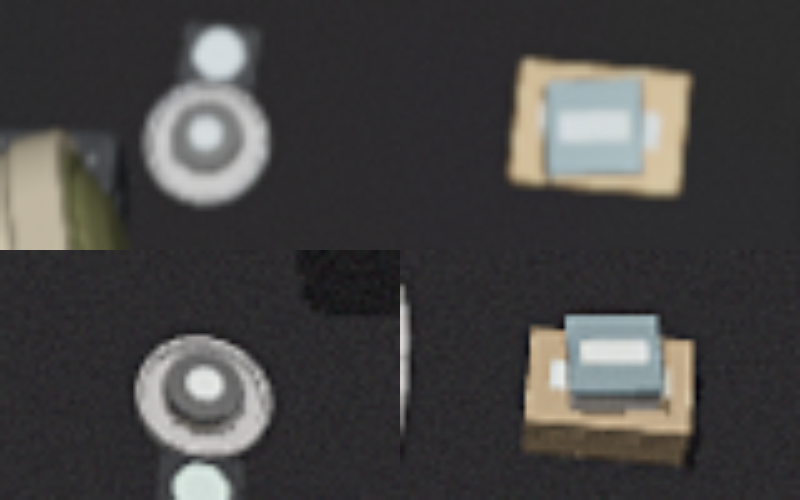

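The tub lies level in the round tray, slightly toward +x in the top view. Because its true x is the grip's x, it also serves to calibrate the cameras.

```bash
python3 - <<'E'
from h import *
for n in ('top','scene'):
    im=cv2.imread(f'pics/{n}6.png'); g=im.min(2)
    u,v=np.round(proj(n,[[.633,.214,.021]])[0]).astype(int); r=6
    k,l,st,ce=cv2.connectedComponentsWithStats((g[v-r:v+r+1,u-r:u+r+1]>185).astype(np.uint8))
    for s,c in zip(st[1:],ce[1:]): print(n,'tub label',s[4],cast(n,c+[u-r,v-r],.021)*1000)
    b,gg,rr=[im[...,i].astype(int) for i in range(3)]
    # tray outer
    u,v=np.round(proj(n,[[.630,.214,.009]])[0]).astype(int)
    m=((im.max(2)>135)&(abs(b-rr)<7)).astype(np.uint8)*255
    for c,w in cnts(m,n,.009,200):
        if np.hypot(*(w.mean(0)-[.63,.214]))<.03: print('tray',rect(w))
    for c,w in cnts(((b-rr>=12)&(im.max(2)>120)).astype(np.uint8)*255,n,.05,150):
        if np.hypot(*(w.mean(0)-[.463,.11]))<.03: print('square lid',rect(w))
    for c,w in cnts(((rr-b>20)&(im.max(2)>120)).astype(np.uint8)*255,n,.03,150):
        if np.hypot(*(w.mean(0)-[.463,.11]))<.03: print('slide',rect(w))
    lbl=((g>195)).astype(np.uint8)*255
    for c,w in cnts(lbl,n,.05,15):
        if np.hypot(*(w.mean(0)-[.463,.11]))<.03: print('sq label',rect(w),np.round(w.mean(0)*1000,1))
E
```

```text
top tub label 2 [[649.75063216 219.71335825]]
top tub label 1 [[650.05494004 205.78295648]]
top tub label 1 [[647.56377841 200.58962432]]
top tub label 4 [[642.36512329 230.09542621]]
top tub label 28 [[630.86749343 213.21899561]]
tray (630.5, 215.5, 58.6, 60.4, -87.3)
square lid (461.9, 110.9, 41.2, 44.3, 4.8)
slide (463.7, 111.0, 59.9, 84.6, -3.5)
sq label (462.9, 111.7, 12.0, 31.4, 1.3) [462.2 111.7]
scene tub label 1 [[619.01242462 229.04231909]]
scene tub label 33 [[636.38683587 212.39861742]]
tray (635.7, 214.1, 59.4, 61.8, 46.7)
square lid (467.6, 111.0, 43.4, 44.8, 2.4)
slide (471.3, 110.8, 58.1, 82.8, -3.4)
sq label (467.1, 111.6, 12.4, 32.2, -0.4) [466.5 111. ]
```

```bash
python3 -c "
from h import *
go(.4643,.1108,.08,91.5)"
```

```text
dp [-0.883 -0.129  0.54 ] dr [ 0.001  0.    -0.054] rows 4.0 1.0 F [-0.1 -0.   0.1] now [483.7 243.2 161. ] yaw [180.    0.   89.9]
```

Call:
{"api": "play_rows", "payload": {
  "series": [
    {"hand": 1, "dp": [-0.883, -0.129, 0], "dr": [0, 0, -0.054]},
    {"hand": 1, "dp": [-0.883, -0.129, 0], "dr": [0, 0, -0.054]},
    {"hand": 1, "dp": [-0.883, -0.129, 0.1], "dr": [0, 0, -0.054]},
    {"hand": 1, "dp": [-0.883, -0.129, 0.3], "dr": [0, 0, -0.054]},
    {"hand": 1, "dp": [-0.883, -0.129, 0.5], "dr": [0, 0, -0.054]},
    {"hand": 1, "dp": [-0.883, -0.129, 0.54], "dr": [0, 0, -0.054]},
    {"hand": 1, "dp": [-0.883, -0.129, 0.54], "dr": [0, 0, -0.054]},
    {"hand": 1, "dp": [-0.883, -0.129, 0.54], "dr": [0, 0, -0.054]}
  ]
}}

```text
time_s: 8.47
tcp_pos: [0.4645, 0.1111, 0.0809]
tcp_rot: [3.141, 0.0, 1.597]
contact_force: [0.3, 0.5, -0.3]
grip_width: 0.999
```

```bash
python3 -c "
from h import *
go(.4643,.1108,.0375,91.5)"
```

```text
dp [-0.002 -0.002  0.289] dr [0.002 0.    0.001] rows 2.0 1.0 F [ 0.3  0.5 -0.3] now [464.5 111.1  80.9] yaw [180.    0.   91.5]
```

Call:
{"api": "play_rows", "payload": {
  "series": [
    {"hand": 1, "dp": [0, 0, 0.15], "dr": [0, 0, 0]},
    {"hand": 1, "dp": [0, 0, 0.25], "dr": [0, 0, 0]},
    {"hand": 1, "dp": [0, 0, 0.285], "dr": [0, 0, 0]},
    {"hand": 1, "dp": [0, 0, 0.285], "dr": [0, 0, 0]},
    {"hand": 1, "dp": [0, 0, 0.285], "dr": [0, 0, 0]},
    {"hand": 1, "dp": [0, 0, 0.285], "dr": [0, 0, 0]}
  ]
}}

```text
time_s: 8.97
tcp_pos: [0.4644, 0.1112, 0.0387]
tcp_rot: [3.139, 0.0, 1.598]
contact_force: [0.4, -0.1, 0.8]
grip_width: 1.001
```

Call:
{"api": "play_rows", "payload": {
  "series": [
    {"hand": 0.65, "dp": [0, 0, 0], "dr": [0, 0, 0]},
    {"hand": 0.6, "dp": [0, 0, 0], "dr": [0, 0, 0]},
    {"hand": 0.56, "dp": [0, 0, 0], "dr": [0, 0, 0]},
    {"hand": 0.52, "dp": [0, 0, 0], "dr": [0, 0, 0]},
    {"hand": 0.48, "dp": [0, 0, 0], "dr": [0, 0, 0]},
    {"hand": 0.42, "dp": [0, 0, 0], "dr": [0, 0, 0]},
    {"hand": 0.42, "dp": [0, 0, 0], "dr": [0, 0, 0]},
    {"hand": 0.42, "dp": [0, 0, 0], "dr": [0, 0, 0]},
    {"hand": 0.42, "dp": [0, 0, 0], "dr": [0, 0, 0]}
  ],
  "force": 15
}}

```text
time_s: 9.72
tcp_pos: [0.4635, 0.111, 0.0374]
tcp_rot: [-3.142, 0.0, 1.597]
contact_force: [0.3, -0.2, 1.3]
grip_width: 0.518
```

Call:
{"api": "play_rows", "payload": {
  "series": [
    {"hand": 0.42, "dp": [0, 0, -0.05], "dr": [0, 0, 0]},
    {"hand": 0.42, "dp": [0, 0, -0.12], "dr": [0, 0, 0]},
    {"hand": 0.42, "dp": [0, 0, -0.25], "dr": [0, 0, 0]},
    {"hand": 0.42, "dp": [0, 0, -0.45], "dr": [0, 0, 0]},
    {"hand": 0.42, "dp": [0, 0, -0.6], "dr": [0, 0, 0]},
    {"hand": 0.42, "dp": [0, 0, -0.7], "dr": [0, 0, 0]},
    {"hand": 0.42, "dp": [0, 0, -0.7], "dr": [0, 0, 0]},
    {"hand": 0.42, "dp": [0, 0, -0.7], "dr": [0, 0, 0]}
  ]
}}

```text
time_s: 10.38
tcp_pos: [0.4635, 0.111, 0.1427]
tcp_rot: [3.141, 0.0, 1.597]
contact_force: [-0.3, 0.9, -0.1]
grip_width: 0.52
```

```bash
python3 -c "
from h import *
go(.5153,.391,.14,94.5);print(sensors.get_state()['grip_width'])"
```

```text
dp [1.857 0.395 0.018] dr [ 0.002  0.    -0.104] rows 7.0 1.0 F [-0.3  0.9 -0.1] now [463.5 111.  142.7] yaw [179.9   0.   91.5]
0.520214941987032
```

Call:
{"api": "play_rows", "payload": {
  "series": [
    {"hand": 0.42, "dp": [0.15, 0.03, 0], "dr": [0, 0, 0]},
    {"hand": 0.42, "dp": [0.35, 0.08, 0], "dr": [0, 0, 0]},
    {"hand": 0.42, "dp": [0.6, 0.15, 0], "dr": [0, 0, 0]},
    {"hand": 0.42, "dp": [0.8, 0.2, 0], "dr": [0, 0, 0]},
    {"hand": 0.42, "dp": [0.93, 0.2, 0], "dr": [0, 0, 0]},
    {"hand": 0.42, "dp": [0.93, 0.2, 0], "dr": [0, 0, 0]}
  ]
}}

```text
time_s: 10.88
tcp_pos: [0.4888, 0.254, 0.1405]
tcp_rot: [-3.139, -0.0, 1.601]
contact_force: [0.4, 0.8, -0.8]
grip_width: 0.516
```

Call:
{"api": "play_rows", "payload": {
  "series": [
    {"hand": 0.42, "dp": [0.15, 0.03, 0], "dr": [0, 0, -0.04]},
    {"hand": 0.42, "dp": [0.35, 0.08, 0], "dr": [0, 0, -0.07]},
    {"hand": 0.42, "dp": [0.6, 0.15, 0], "dr": [0, 0, -0.104]},
    {"hand": 0.42, "dp": [0.8, 0.19, 0], "dr": [0, 0, -0.104]},
    {"hand": 0.42, "dp": [0.92, 0.195, 0], "dr": [0, 0, -0.104]},
    {"hand": 0.42, "dp": [0.92, 0.195, 0], "dr": [0, 0, -0.104]},
    {"hand": 0.42, "dp": [0.92, 0.195, 0], "dr": [0, 0, -0.104]}
  ]
}}

```text
time_s: 11.47
tcp_pos: [0.5149, 0.3893, 0.1408]
tcp_rot: [-3.139, 0.001, 1.65]
contact_force: [0.9, -1.0, -0.8]
grip_width: 0.521
```

```bash
python3 -c "
from h import *
go(.5153,.391,.030,94.5);print(sensors.get_state()['grip_width'])"
```

```text
dp [0.012 0.005 0.739] dr [-0.005  0.003  0.001] rows 3.0 1.0 F [ 0.9 -1.  -0.8] now [514.9 389.3 140.8] yaw [-1.799e+02  1.000e-01  9.450e+01]
0.52108534623404
```

Grasp offset: TCP 7.4 mm above the underside, so it sits on the floor at TCP 10.4 mm.

Call:
{"api": "play_rows", "payload": {
  "series": [
    {"hand": 0.42, "dp": [0.01, 0.003, 0.2], "dr": [0, 0, 0]},
    {"hand": 0.42, "dp": [0.01, 0.003, 0.42], "dr": [0, 0, 0]},
    {"hand": 0.42, "dp": [0.01, 0.003, 0.6], "dr": [0, 0, 0]},
    {"hand": 0.42, "dp": [0.01, 0.003, 0.7], "dr": [0, 0, 0]},
    {"hand": 0.42, "dp": [0.01, 0.003, 0.75], "dr": [0, 0, 0]},
    {"hand": 0.42, "dp": [0.01, 0.003, 0.8], "dr": [0, 0, 0]},
    {"hand": 0.42, "dp": [0.01, 0.003, 0.8], "dr": [0, 0, 0]},
    {"hand": 0.42, "dp": [0.01, 0.003, 0.8], "dr": [0, 0, 0]},
    {"hand": 0.42, "dp": [0.01, 0.003, 0.8], "dr": [0, 0, 0]}
  ]
}}

```text
time_s: 12.22
tcp_pos: [0.5163, 0.3916, 0.0237]
tcp_rot: [3.14, -0.001, 1.649]
contact_force: [0.3, -0.1, -0.4]
grip_width: 0.52
```

```bash
python3 -c "
from h import *
im=imaging.camera('scene');go(.5153,.391,.0115,94.5);print(sensors.get_state()['grip_width'])
u,v=proj('scene',[[.515,.391,.03]])[0].astype(int)
cv2.imwrite('pics/s7z.png',cv2.resize(im[v-40:v+50,u-60:u+60],None,fx=6,fy=6))"
```

```text
dp [-0.004 -0.007  0.081] dr [ 0.004 -0.001 -0.   ] rows 1.0 1.0 F [-0.2  0.2 -0.4] now [516.2 391.6  23.6] yaw [179.9  -0.   94.5]
0.5232623196790386
```

View pics/s7z.png

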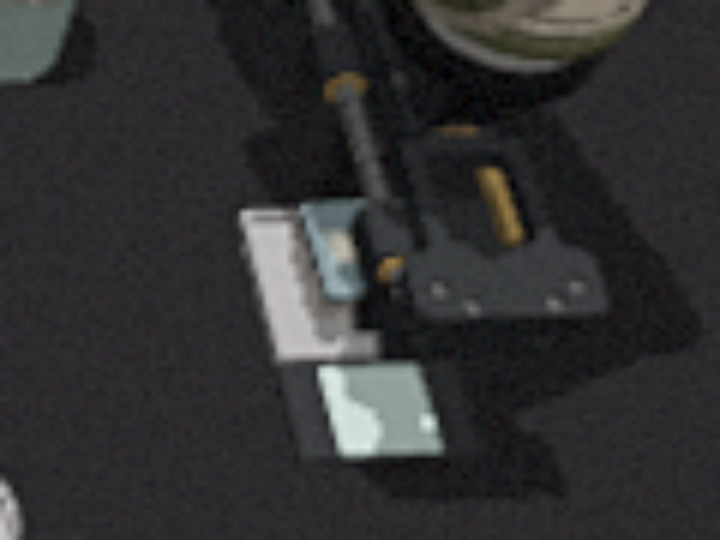

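The box is in the jaws and parallel to the tray. I lower it the last 12 mm and release.

Call:
{"api": "play_rows", "payload": {
  "series": [
    {"hand": 0.42, "dp": [-0.004, -0.006, 0.03], "dr": [0, 0, 0]},
    {"hand": 0.42, "dp": [-0.004, -0.006, 0.06], "dr": [0, 0, 0]},
    {"hand": 0.42, "dp": [-0.004, -0.006, 0.08], "dr": [0, 0, 0]},
    {"hand": 0.42, "dp": [-0.004, -0.006, 0.08], "dr": [0, 0, 0]},
    {"hand": 0.42, "dp": [-0.004, -0.006, 0.08], "dr": [0, 0, 0]},
    {"hand": 0.42, "dp": [-0.004, -0.006, 0.08], "dr": [0, 0, 0]}
  ]
}}

```text
time_s: 12.77
tcp_pos: [0.5147, 0.3908, 0.0102]
tcp_rot: [-3.141, 0.0, 1.649]
contact_force: [0.5, -0.7, -0.5]
grip_width: 0.522
```

Call:
{"api": "play_rows", "payload": {
  "series": [
    {"hand": 0.54, "dp": [0, 0, 0], "dr": [0, 0, 0]},
    {"hand": 0.58, "dp": [0, 0, 0], "dr": [0, 0, 0]},
    {"hand": 0.62, "dp": [0, 0, 0], "dr": [0, 0, 0]},
    {"hand": 0.64, "dp": [0, 0, -0.01], "dr": [0, 0, 0]},
    {"hand": 0.64, "dp": [0, 0, -0.03], "dr": [0, 0, 0]},
    {"hand": 0.66, "dp": [0, 0, -0.15], "dr": [0, 0, 0]},
    {"hand": 0.8, "dp": [0, 0, -0.4], "dr": [0, 0, 0]},
    {"hand": 1, "dp": [0, 0, -0.65], "dr": [0, 0, 0]},
    {"hand": 1, "dp": [0, 0, -0.9], "dr": [0, 0, 0]},
    {"hand": 1, "dp": [0, 0, -0.9], "dr": [0, 0, 0]}
  ]
}}

```text
time_s: 13.6
tcp_pos: [0.5173, 0.3923, 0.154]
tcp_rot: [3.129, -0.005, 1.65]
contact_force: [1.2, 0.0, 1.1]
grip_width: 0.938
```

Call:
{"api": "play_rows", "payload": {
  "series": [
    {"hand": 1, "dp": [-1, -0.35, 0], "dr": [0, 0, 0]},
    {"hand": 1, "dp": [-1, -0.35, 0], "dr": [0, 0, 0]},
    {"hand": 1, "dp": [-1, -0.35, 0], "dr": [0, 0, 0]},
    {"hand": 1, "dp": [-1, -0.35, 0], "dr": [0, 0, 0]},
    {"hand": 1, "dp": [-1, -0.35, 0], "dr": [0, 0, 0]}
  ]
}}

```text
time_s: 14.02
tcp_pos: [0.473, 0.2331, 0.1457]
tcp_rot: [-3.14, 0.001, 1.646]
contact_force: [0.1, -0.0, 0.1]
grip_width: 0.994
```

```bash
python3 -c "
from h import *
go(.4575,-.1575,.15,76)
out=[]
for n in ('top','scene'):
    im=imaging.camera(n); cv2.imwrite('pics/%s8.png'%n,im)
    u,v=proj(n,[[.515,.391,.02]])[0].astype(int)
    out.append(cv2.resize(im[v-25:v+25,u-40:u+40],None,fx=5,fy=5))
    b,g,r=[im[...,i].astype(int) for i in range(3)]
    for c,w in cnts(((b-r>=12)&(im.max(2)>120)).astype(np.uint8)*255,n,.023,100):
        if np.hypot(*(w.mean(0)-[.515,.391]))<.03: print('square lid',rect(w))
    for c,w in cnts(((b-r>=12)&(im.max(2)>120)).astype(np.uint8)*255,n,.05,100):
        if np.hypot(*(w.mean(0)-[.457,-.157]))<.03: print('long lid',rect(w))
cv2.imwrite('pics/8z.png',np.hstack(out))"
```

```text
dp [-2.589 -0.299 -0.026] dr [-0.002  0.003  0.639] rows 10.0 3.0 F [ 0.1 -0.   0.1] now [473.  233.1 145.7] yaw [-1.799e+02  1.000e-01  9.430e+01]
long lid (455.0, -157.2, 35.5, 71.0, -13.8)
square lid (520.2, 390.6, 44.2, 45.8, 4.2)
long lid (461.7, -157.3, 35.0, 68.5, -13.4)
```

View pics/8z.png

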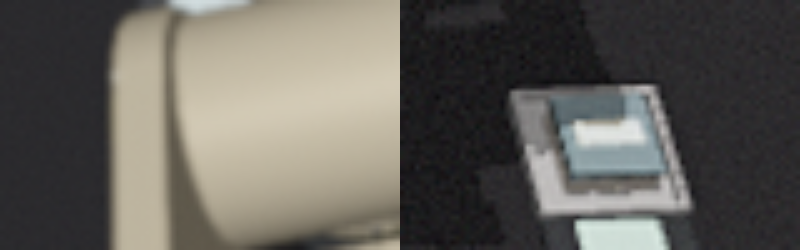

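The square box sits level in its tray, within about 1.5 mm of centre in the scene view. Next is the long box.

Call:
{"api": "play_rows", "payload": {
  "series": [
    {"hand": 1, "dp": [-1, -0.1, 0], "dr": [0, 0, 0.63]},
    {"hand": 1, "dp": [-1, -0.1, 0], "dr": [0, 0, 0.63]},
    {"hand": 1, "dp": [-1, -0.1, 0], "dr": [0, 0, 0.63]},
    {"hand": 1, "dp": [-1, -0.1, 0], "dr": [0, 0, 0.63]},
    {"hand": 1, "dp": [-1, -0.1, 0], "dr": [0, 0, 0.63]}
  ]
}}

```text
time_s: 14.53
tcp_pos: [0.4719, 0.0837, 0.1456]
tcp_rot: [3.141, 0.0, 1.331]
contact_force: [0.3, 0.7, -0.2]
grip_width: 0.995
```

```bash
python3 -c "
from h import *
go(.4577,-.1573,.14,76.4)"
```

```text
dp [-1.583  0.289  0.038] dr [ 0.002  0.001 -0.004] rows 6.0 1.0 F [ 0.3  0.7 -0.2] now [471.9  83.7 145.6] yaw [179.9   0.   76.3]
```

Call:
{"api": "play_rows", "payload": {
  "series": [
    {"hand": 1, "dp": [-0.8, 0.15, 0], "dr": [0, 0, 0]},
    {"hand": 1, "dp": [-0.8, 0.15, 0], "dr": [0, 0, 0]},
    {"hand": 1, "dp": [-0.8, 0.15, 0], "dr": [0, 0, 0]},
    {"hand": 1, "dp": [-0.8, 0.15, 0], "dr": [0, 0, 0]}
  ]
}}

```text
time_s: 14.87
tcp_pos: [0.4658, -0.0395, 0.1456]
tcp_rot: [3.14, 0.001, 1.331]
contact_force: [-0.2, -0.2, 0.3]
grip_width: 0.998
```

Call:
{"api": "play_rows", "payload": {
  "series": [
    {"hand": 1, "dp": [-0.78, 0.14, 0], "dr": [0, 0, 0]},
    {"hand": 1, "dp": [-0.78, 0.14, 0], "dr": [0, 0, 0]},
    {"hand": 1, "dp": [-0.78, 0.14, 0], "dr": [0, 0, 0]},
    {"hand": 1, "dp": [-0.78, 0.14, 0.25], "dr": [0, 0, 0]},
    {"hand": 1, "dp": [-0.78, 0.14, 0.4], "dr": [0, 0, 0]},
    {"hand": 1, "dp": [-0.78, 0.14, 0.4], "dr": [0, 0, 0]},
    {"hand": 1, "dp": [-0.78, 0.14, 0.4], "dr": [0, 0, 0]}
  ]
}}

```text
time_s: 15.45
tcp_pos: [0.4584, -0.153, 0.0853]
tcp_rot: [-3.14, -0.001, 1.336]
contact_force: [0.7, 0.5, -0.6]
grip_width: 0.998
```

```bash
python3 -c "
from h import *
go(.4577,-.1573,.0375,76.4)"
```

```text
dp [-0.029  0.002  0.319] dr [-0.003 -0.001  0.005] rows 2.0 1.0 F [ 0.7  0.5 -0.6] now [ 458.4 -153.    85.3] yaw [-179.9   -0.    76.5]
```

Call:
{"api": "play_rows", "payload": {
  "series": [
    {"hand": 1, "dp": [-0.029, 0, 0.15], "dr": [0, 0, 0]},
    {"hand": 1, "dp": [-0.029, 0, 0.25], "dr": [0, 0, 0]},
    {"hand": 1, "dp": [-0.029, 0, 0.31], "dr": [0, 0, 0]},
    {"hand": 1, "dp": [-0.029, 0, 0.31], "dr": [0, 0, 0]},
    {"hand": 1, "dp": [-0.029, 0, 0.31], "dr": [0, 0, 0]},
    {"hand": 1, "dp": [-0.029, 0, 0.31], "dr": [0, 0, 0]}
  ]
}}

```text
time_s: 15.95
tcp_pos: [0.4577, -0.1584, 0.0402]
tcp_rot: [3.139, 0.001, 1.335]
contact_force: [-0.0, -0.3, 0.9]
grip_width: 0.999
```

Call:
{"api": "play_rows", "payload": {
  "series": [
    {"hand": 0.55, "dp": [0, 0, 0], "dr": [0, 0, 0]},
    {"hand": 0.5, "dp": [0, 0, 0], "dr": [0, 0, 0]},
    {"hand": 0.45, "dp": [0, 0, 0], "dr": [0, 0, 0]},
    {"hand": 0.4, "dp": [0, 0, 0], "dr": [0, 0, 0]},
    {"hand": 0.36, "dp": [0, 0, 0], "dr": [0, 0, 0]},
    {"hand": 0.3, "dp": [0, 0, 0], "dr": [0, 0, 0]},
    {"hand": 0.3, "dp": [0, 0, 0], "dr": [0, 0, 0]},
    {"hand": 0.3, "dp": [0, 0, 0], "dr": [0, 0, 0]},
    {"hand": 0.3, "dp": [0, 0, 0], "dr": [0, 0, 0]}
  ]
}}

```text
time_s: 16.7
tcp_pos: [0.4568, -0.1584, 0.0389]
tcp_rot: [-3.142, -0.0, 1.334]
contact_force: [0.5, 0.5, -0.8]
grip_width: 0.382
```

Call:
{"api": "play_rows", "payload": {
  "series": [
    {"hand": 0.3, "dp": [0, 0, -0.05], "dr": [0, 0, 0]},
    {"hand": 0.3, "dp": [0, 0, -0.12], "dr": [0, 0, 0]},
    {"hand": 0.3, "dp": [0, 0, -0.25], "dr": [0, 0, 0]},
    {"hand": 0.3, "dp": [0, 0, -0.45], "dr": [0, 0, 0]},
    {"hand": 0.3, "dp": [0, 0, -0.6], "dr": [0, 0, 0]},
    {"hand": 0.3, "dp": [0, 0, -0.7], "dr": [0, 0, 0]},
    {"hand": 0.3, "dp": [0, 0, -0.7], "dr": [0, 0, 0]},
    {"hand": 0.3, "dp": [0, 0, -0.7], "dr": [0, 0, 0]}
  ]
}}

```text
time_s: 17.37
tcp_pos: [0.4568, -0.1584, 0.1442]
tcp_rot: [3.141, 0.0, 1.334]
contact_force: [0.8, -0.5, -0.4]
grip_width: 0.385
```

```bash
python3 -c "
from h import *
go(.521,-.4125,.14,100.3);print(sensors.get_state()['grip_width'])"
```

```text
dp [-1.547  0.813  0.029] dr [ 0.002  0.001 -0.833] rows 7.0 4.0 F [ 0.8 -0.5 -0.4] now [ 456.8 -158.4  144.2] yaw [179.9   0.   76.4]
0.38487241911670417
```

Call:
{"api": "play_rows", "payload": {
  "series": [
    {"hand": 0.3, "dp": [-0.15, 0.08, 0], "dr": [0, 0, 0]},
    {"hand": 0.3, "dp": [-0.35, 0.18, 0], "dr": [0, 0, 0]},
    {"hand": 0.3, "dp": [-0.6, 0.31, 0], "dr": [0, 0, 0]},
    {"hand": 0.3, "dp": [-0.8, 0.42, 0], "dr": [0, 0, -0.15]},
    {"hand": 0.3, "dp": [-0.9, 0.48, 0], "dr": [0, 0, -0.3]},
    {"hand": 0.3, "dp": [-1, 0.53, 0], "dr": [0, 0, -0.5]},
    {"hand": 0.3, "dp": [-1, 0.53, 0], "dr": [0, 0, -0.7]},
    {"hand": 0.3, "dp": [-1, 0.53, 0], "dr": [0, 0, -0.833]},
    {"hand": 0.3, "dp": [-1, 0.53, 0], "dr": [0, 0, -0.833]},
    {"hand": 0.3, "dp": [-1, 0.53, 0], "dr": [0, 0, -0.833]}
  ]
}}

```text
time_s: 18.2
tcp_pos: [0.4985, -0.3224, 0.1426]
tcp_rot: [-3.14, -0.002, 1.749]
contact_force: [1.4, 0.3, -0.8]
grip_width: 0.381
```

```bash
python3 -c "
from h import *
go(.521,-.4125,.14,100.3);print(sensors.get_state()['grip_width'])"
```

```text
dp [-0.618  0.041  0.016] dr [-0.003 -0.004 -0.004] rows 3.0 1.0 F [ 1.4  0.3 -0.8] now [ 498.5 -322.4  142.6] yaw [-1.799e+02 -1.000e-01  1.002e+02]
0.38109277352190557
```

Call:
{"api": "play_rows", "payload": {
  "series": [
    {"hand": 0.3, "dp": [-0.15, 0.01, 0], "dr": [0, 0, 0]},
    {"hand": 0.3, "dp": [-0.35, 0.03, 0], "dr": [0, 0, 0]},
    {"hand": 0.3, "dp": [-0.52, 0.04, 0], "dr": [0, 0, 0]},
    {"hand": 0.3, "dp": [-0.615, 0.04, 0], "dr": [0, 0, 0]},
    {"hand": 0.3, "dp": [-0.615, 0.04, 0.2], "dr": [0, 0, 0]},
    {"hand": 0.3, "dp": [-0.615, 0.04, 0.4], "dr": [0, 0, 0]},
    {"hand": 0.3, "dp": [-0.615, 0.04, 0.6], "dr": [0, 0, 0]},
    {"hand": 0.3, "dp": [-0.615, 0.04, 0.7], "dr": [0, 0, 0]},
    {"hand": 0.3, "dp": [-0.615, 0.04, 0.7], "dr": [0, 0, 0]},
    {"hand": 0.3, "dp": [-0.615, 0.04, 0.7], "dr": [0, 0, 0]}
  ]
}}

```text
time_s: 19.03
tcp_pos: [0.5212, -0.4121, 0.0385]
tcp_rot: [-3.141, -0.001, 1.75]
contact_force: [0.8, 0.2, 0.2]
grip_width: 0.383
```

```bash
python3 -c "
from h import *
im=imaging.camera('scene');go(.521,-.4125,.0125,100.3);print(sensors.get_state()['grip_width'])
u,v=proj('scene',[[.521,-.4125,.03]])[0].astype(int)
cv2.imwrite('pics/s9z.png',cv2.resize(im[v-40:v+50,u-60:u+60],None,fx=6,fy=6))"
```

```text
dp [ 0.002 -0.005  0.182] dr [ 0.001  0.002 -0.001] rows 1.0 1.0 F [ 0.9 -0.8 -1.1] now [ 521.7 -412.7   39.8] yaw [1.800e+02 1.000e-01 1.003e+02]
0.3843089753137265
```

View pics/s9z.png

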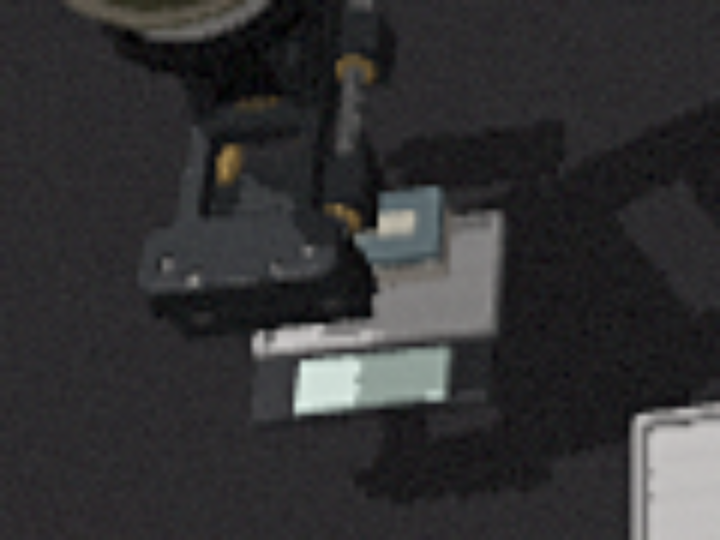

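Call:
{"api": "play_rows", "payload": {
  "series": [
    {"hand": 0.3, "dp": [0, 0, 0.06], "dr": [0, 0, 0]},
    {"hand": 0.3, "dp": [0, 0, 0.11], "dr": [0, 0, 0]},
    {"hand": 0.3, "dp": [0, 0, 0.14], "dr": [0, 0, 0]},
    {"hand": 0.3, "dp": [0, 0, 0.165], "dr": [0, 0, 0]},
    {"hand": 0.3, "dp": [0, 0, 0.165], "dr": [0, 0, 0]},
    {"hand": 0.3, "dp": [0, 0, 0.165], "dr": [0, 0, 0]},
    {"hand": 0.3, "dp": [0, 0, 0.165], "dr": [0, 0, 0]}
  ]
}}

```text
time_s: 19.67
tcp_pos: [0.5215, -0.4126, 0.0145]
tcp_rot: [3.141, 0.0, 1.751]
contact_force: [-0.3, 0.4, -0.8]
grip_width: 0.385
```

Call:
{"api": "play_rows", "payload": {
  "series": [
    {"hand": 0.3, "dp": [0, 0, 0.015], "dr": [0, 0, 0]},
    {"hand": 0.3, "dp": [0, 0, 0.015], "dr": [0, 0, 0]},
    {"hand": 0.3, "dp": [0, 0, 0.015], "dr": [0, 0, 0]}
  ]
}}

```text
time_s: 19.92
tcp_pos: [0.5214, -0.4125, 0.012]
tcp_rot: [3.142, 0.0, 1.751]
contact_force: [0.3, -0.4, -0.4]
grip_width: 0.383
```

Call:
{"api": "play_rows", "payload": {
  "series": [
    {"hand": 0.4, "dp": [0, 0, 0], "dr": [0, 0, 0]},
    {"hand": 0.44, "dp": [0, 0, 0], "dr": [0, 0, 0]},
    {"hand": 0.48, "dp": [0, 0, 0], "dr": [0, 0, 0]},
    {"hand": 0.54, "dp": [0, 0, 0], "dr": [0, 0, 0]},
    {"hand": 0.54, "dp": [0, 0, -0.02], "dr": [0, 0, 0]},
    {"hand": 0.6, "dp": [0, 0, -0.15], "dr": [0, 0, 0]},
    {"hand": 0.8, "dp": [0, 0, -0.4], "dr": [0, 0, 0]},
    {"hand": 1, "dp": [0, 0, -0.65], "dr": [0, 0, 0]},
    {"hand": 1, "dp": [0, 0, -0.9], "dr": [0, 0, 0]},
    {"hand": 1, "dp": [0, 0, -0.9], "dr": [0, 0, 0]}
  ]
}}

```text
time_s: 20.75
tcp_pos: [0.5233, -0.4145, 0.1557]
tcp_rot: [3.135, 0.011, 1.751]
contact_force: [0.2, 0.1, 0.5]
grip_width: 0.887
```

Call:
{"api": "play_rows", "payload": {
  "series": [
    {"hand": 1, "dp": [1, -0.6, 0], "dr": [0, 0, 0]},
    {"hand": 1, "dp": [1, -0.6, 0], "dr": [0, 0, 0]},
    {"hand": 1, "dp": [1, -0.6, 0], "dr": [0, 0, 0]},
    {"hand": 1, "dp": [1, -0.6, 0], "dr": [0, 0, 0]},
    {"hand": 1, "dp": [1, -0.6, 0], "dr": [0, 0, 0]},
    {"hand": 1, "dp": [1, -0.6, 0], "dr": [0, 0, 0]}
  ]
}}

```text
time_s: 21.25
tcp_pos: [0.405, -0.2796, 0.1475]
tcp_rot: [3.142, 0.0, 1.751]
contact_force: [-0.3, -0.4, 0.4]
grip_width: 1.002
```

```bash
python3 -c "
from h import *
print(sensors.get_state()['tcp_pos'])
out=[]
for n in ('top','scene'):
    im=imaging.camera(n); cv2.imwrite('pics/%s10.png'%n,im)
    u,v=proj(n,[[.521,-.412,.02]])[0].astype(int)
    a=cv2.resize(im[v-25:v+25,u-40:u+40],None,fx=5,fy=5)
    u,v=proj(n,[[.457,-.157,.02]])[0].astype(int)
    out.append(np.hstack([a,cv2.resize(im[v-25:v+25,u-40:u+40],None,fx=5,fy=5)]))
    b,g,r=[im[...,i].astype(int) for i in range(3)]
    for c,w in cnts(((b-r>=12)&(im.max(2)>120)).astype(np.uint8)*255,n,.023,100):
        if np.hypot(*(w.mean(0)-[.521,-.412]))<.03: print('long lid',rect(w))
    for c,w in cnts(((im.max(2)>80)).astype(np.uint8)*255,n,.03,100):
        if np.hypot(*(w.mean(0)-[.457,-.157]))<.03: print('filter',rect(w))
cv2.imwrite('pics/10z.png',np.vstack(out))"
```

```text
[ 0.40503032 -0.27958991  0.14747867]
filter (457.2, -153.4, 56.6, 58.7, -88.9)
long lid (526.0, -411.8, 34.9, 68.4, 10.3)
filter (470.0, -147.7, 44.5, 45.0, 87.3)
```

View pics/10z.png

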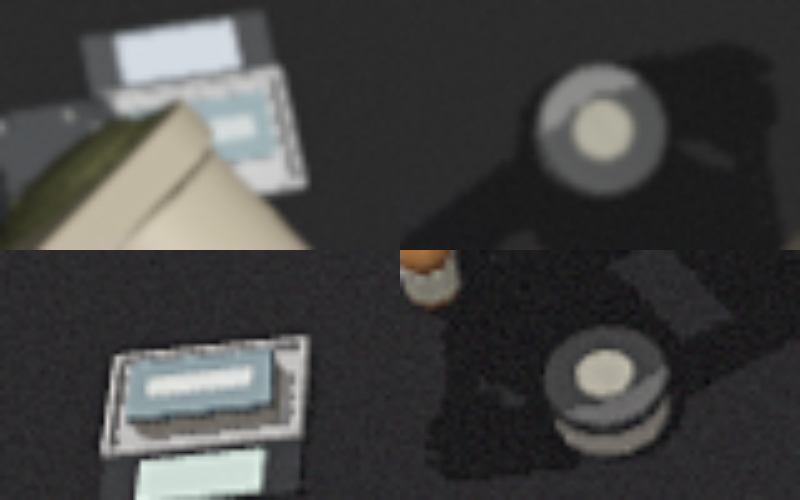

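The long box lies square in its tray. The filter tub is now uncovered, so I measure its label disc.

```bash
python3 - <<'E'
from h import *
for n in ('top','scene'):
    im=cv2.imread(f'pics/{n}10.png'); g=im.min(2)
    u,v=np.round(proj(n,[[.457,-.154,.03]])[0]).astype(int); r=12
    k,l,st,ce=cv2.connectedComponentsWithStats((g[v-r:v+r+1,u-r:u+r+1]>140).astype(np.uint8))
    for s,c in zip(st[1:],ce[1:]):
        if s[4]>30: print(n,s,cast(n,c+[u-r,v-r],.03)*1000)
go(.460,-.153,.15,90)
E
```

```text
top [ 7  7 11 11 89] [[ 455.95092143 -154.66454015]]
scene [ 7  9 10  9 68] [[ 460.9403116  -154.89867506]]
dp [ 0.784  0.503 -0.017] dr [0.003 0.004 0.36 ] rows 4.0 2.0 F [-0.  -0.8  0. ] now [ 406.8 -282.2  147.7] yaw [1.799e+02 1.000e-01 1.003e+02]
```

Call:
{"api": "play_rows", "payload": {
  "series": [
    {"hand": 1, "dp": [0.5, 0.3, 0], "dr": [0, 0, 0.36]},
    {"hand": 1, "dp": [0.784, 0.49, 0], "dr": [0, 0, 0.36]},
    {"hand": 1, "dp": [0.784, 0.49, 0], "dr": [0, 0, 0.36]},
    {"hand": 1, "dp": [0.784, 0.49, 0], "dr": [0, 0, 0.36]},
    {"hand": 1, "dp": [0.784, 0.49, 0], "dr": [0, 0, 0.36]},
    {"hand": 1, "dp": [0.784, 0.49, 0.3], "dr": [0, 0, 0.36]},
    {"hand": 1, "dp": [0.784, 0.49, 0.55], "dr": [0, 0, 0.36]},
    {"hand": 1, "dp": [0.784, 0.49, 0.55], "dr": [0, 0, 0.36]},
    {"hand": 1, "dp": [0.784, 0.49, 0.55], "dr": [0, 0, 0.36]}
  ]
}}

```text
time_s: 22.1
tcp_pos: [0.4572, -0.1532, 0.0639]
tcp_rot: [-3.139, -0.001, 1.57]
contact_force: [0.8, -0.4, 1.1]
grip_width: 1.0
```

```bash
python3 -c "
from h import *
go(.458,-.1548,.009,90)"
```

```text
dp [-0.011  0.006  0.366] dr [-0.005 -0.003 -0.002] rows 2.0 1.0 F [ 0.8 -0.4  1.1] now [ 457.2 -153.2   63.9] yaw [-1.799e+02 -1.000e-01  8.990e+01]
```

Call:
{"api": "play_rows", "payload": {
  "series": [
    {"hand": 1, "dp": [-0.011, 0.006, 0.15], "dr": [0, 0, 0]},
    {"hand": 1, "dp": [-0.011, 0.006, 0.27], "dr": [0, 0, 0]},
    {"hand": 1, "dp": [-0.011, 0.006, 0.33], "dr": [0, 0, 0]},
    {"hand": 1, "dp": [-0.011, 0.006, 0.35], "dr": [0, 0, 0]},
    {"hand": 1, "dp": [-0.011, 0.006, 0.35], "dr": [0, 0, 0]},
    {"hand": 1, "dp": [-0.011, 0.006, 0.35], "dr": [0, 0, 0]}
  ]
}}

```text
time_s: 22.6
tcp_pos: [0.4589, -0.1545, 0.0133]
tcp_rot: [3.14, 0.001, 1.571]
contact_force: [0.3, -0.4, -0.4]
grip_width: 1.003
```

Call:
{"api": "play_rows", "payload": {
  "series": [
    {"hand": 0.82, "dp": [0, 0, 0], "dr": [0, 0, 0]},
    {"hand": 0.78, "dp": [0, 0, 0], "dr": [0, 0, 0]},
    {"hand": 0.74, "dp": [0, 0, 0], "dr": [0, 0, 0]},
    {"hand": 0.7, "dp": [0, 0, 0], "dr": [0, 0, 0]},
    {"hand": 0.65, "dp": [0, 0, 0], "dr": [0, 0, 0]},
    {"hand": 0.6, "dp": [0, 0, 0], "dr": [0, 0, 0]},
    {"hand": 0.6, "dp": [0, 0, 0], "dr": [0, 0, 0]},
    {"hand": 0.6, "dp": [0, 0, 0], "dr": [0, 0, 0]}
  ],
  "force": 20
}}

```text
time_s: 23.27
tcp_pos: [0.4582, -0.1539, 0.0122]
tcp_rot: [3.141, 0.0, 1.571]
contact_force: [-0.5, 0.7, 4.9]
grip_width: 0.698
```

Call:
{"api": "play_rows", "payload": {
  "series": [
    {"hand": 0.6, "dp": [0, 0, -0.04], "dr": [0, 0, 0]},
    {"hand": 0.6, "dp": [0, 0, -0.12], "dr": [0, 0, 0]},
    {"hand": 0.6, "dp": [0, 0, -0.25], "dr": [0, 0, 0]},
    {"hand": 0.6, "dp": [0, 0, -0.45], "dr": [0, 0, 0]},
    {"hand": 0.6, "dp": [0, 0, -0.6], "dr": [0, 0, 0]},
    {"hand": 0.6, "dp": [0, 0, -0.6], "dr": [0, 0, 0]},
    {"hand": 0.6, "dp": [0, 0, -0.6], "dr": [0, 0, 0]}
  ]
}}

```text
time_s: 23.85
tcp_pos: [0.4583, -0.1539, 0.1024]
tcp_rot: [3.14, 0.001, 1.571]
contact_force: [-0.1, 0.7, -0.6]
grip_width: 0.695
```

```bash
python3 -c "
from h import *
go(.667,-.0186,.1,90);print(sensors.get_state()['grip_width'])"
```

```text
dp [0.902 1.391 0.018] dr [0.003 0.002 0.   ] rows 6.0 1.0 F [-0.1  0.7 -0.6] now [ 458.3 -153.9  102.4] yaw [1.799e+02 1.000e-01 9.000e+01]
0.694635113292943
```

Call:
{"api": "play_rows", "payload": {
  "series": [
    {"hand": 0.6, "dp": [0.1, 0.15, 0], "dr": [0, 0, 0]},
    {"hand": 0.6, "dp": [0.25, 0.38, 0], "dr": [0, 0, 0]},
    {"hand": 0.6, "dp": [0.4, 0.6, 0], "dr": [0, 0, 0]},
    {"hand": 0.6, "dp": [0.55, 0.8, 0], "dr": [0, 0, 0]},
    {"hand": 0.6, "dp": [0.6, 0.9, 0], "dr": [0, 0, 0]},
    {"hand": 0.6, "dp": [0.6, 0.9, 0], "dr": [0, 0, 0]}
  ]
}}

```text
time_s: 24.35
tcp_pos: [0.5944, -0.0615, 0.0996]
tcp_rot: [-3.14, -0.001, 1.574]
contact_force: [1.0, -0.1, -1.5]
grip_width: 0.701
```

```bash
python3 -c "
from h import *
go(.667,-.0186,.1,90);print(sensors.get_state()['grip_width'])"
```

```text
dp [ 0.285  0.485 -0.004] dr [-0.004 -0.002  0.006] rows 3.0 1.0 F [ 1.  -0.1 -1.5] now [594.4 -61.5  99.6] yaw [-1.799e+02 -1.000e-01  9.020e+01]
0.7011756526920804
```

Call:
{"api": "play_rows", "payload": {
  "series": [
    {"hand": 0.6, "dp": [0.1, 0.15, 0], "dr": [0, 0, 0]},
    {"hand": 0.6, "dp": [0.2, 0.33, 0], "dr": [0, 0, 0]},
    {"hand": 0.6, "dp": [0.265, 0.46, 0], "dr": [0, 0, 0]},
    {"hand": 0.6, "dp": [0.265, 0.465, 0], "dr": [0, 0, 0]},
    {"hand": 0.6, "dp": [0.265, 0.465, 0.15], "dr": [0, 0, 0]},
    {"hand": 0.6, "dp": [0.265, 0.465, 0.3], "dr": [0, 0, 0]},
    {"hand": 0.6, "dp": [0.265, 0.465, 0.4], "dr": [0, 0, 0]},
    {"hand": 0.6, "dp": [0.265, 0.465, 0.4], "dr": [0, 0, 0]},
    {"hand": 0.6, "dp": [0.265, 0.465, 0.4], "dr": [0, 0, 0]}
  ]
}}

```text
time_s: 25.1
tcp_pos: [0.6617, -0.0246, 0.0408]
tcp_rot: [-3.139, -0.001, 1.57]
contact_force: [0.0, 0.9, 0.5]
grip_width: 0.7
```

```bash
python3 -c "
from h import *
im=imaging.camera('scene');go(.667,-.0186,.0155,90);print(sensors.get_state()['grip_width'])
u,v=proj('scene',[[.667,-.0186,.03]])[0].astype(int)
cv2.imwrite('pics/s11z.png',cv2.resize(im[v-40:v+50,u-60:u+60],None,fx=6,fy=6))"
```

```text
dp [0.04  0.03  0.177] dr [-0.001 -0.    -0.001] rows 1.0 1.0 F [-0.  -0.2 -0.5] now [662.5 -24.6  42.1] yaw [-180.   -0.   90.]
0.6964081639753334
```

View pics/s11z.png

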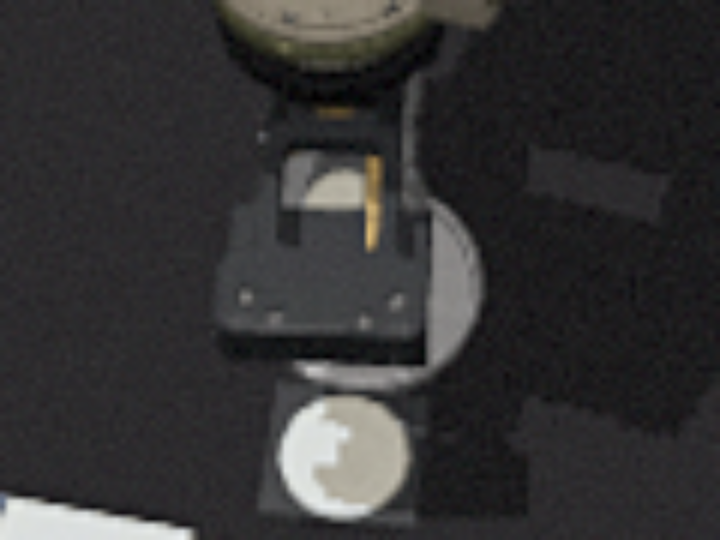

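Call:
{"api": "play_rows", "payload": {
  "series": [
    {"hand": 0.6, "dp": [0.04, 0.03, 0.0], "dr": [0, 0, 0]},
    {"hand": 0.6, "dp": [0.04, 0.03, 0.06], "dr": [0, 0, 0]},
    {"hand": 0.6, "dp": [0.04, 0.03, 0.11], "dr": [0, 0, 0]},
    {"hand": 0.6, "dp": [0.04, 0.03, 0.14], "dr": [0, 0, 0]},
    {"hand": 0.6, "dp": [0.04, 0.03, 0.155], "dr": [0, 0, 0]},
    {"hand": 0.6, "dp": [0.04, 0.03, 0.155], "dr": [0, 0, 0]},
    {"hand": 0.6, "dp": [0.04, 0.03, 0.155], "dr": [0, 0, 0]}
  ]
}}

```text
time_s: 25.73
tcp_pos: [0.6674, -0.0181, 0.0186]
tcp_rot: [-3.141, -0.0, 1.571]
contact_force: [0.2, -0.7, -0.3]
grip_width: 0.699
```

Call:
{"api": "play_rows", "payload": {
  "series": [
    {"hand": 0.6, "dp": [0, 0, 0.01], "dr": [0, 0, 0]},
    {"hand": 0.6, "dp": [0, 0, 0.02], "dr": [0, 0, 0]},
    {"hand": 0.6, "dp": [0, 0, 0.02], "dr": [0, 0, 0]},
    {"hand": 0.6, "dp": [0, 0, 0.02], "dr": [0, 0, 0]}
  ]
}}

```text
time_s: 26.07
tcp_pos: [0.6673, -0.0181, 0.0157]
tcp_rot: [-3.142, -0.0, 1.571]
contact_force: [0.6, 1.2, -1.6]
grip_width: 0.701
```

Call:
{"api": "play_rows", "payload": {
  "series": [
    {"hand": 0.72, "dp": [0, 0, 0], "dr": [0, 0, 0]},
    {"hand": 0.76, "dp": [0, 0, 0], "dr": [0, 0, 0]},
    {"hand": 0.8, "dp": [0, 0, 0], "dr": [0, 0, 0]},
    {"hand": 0.85, "dp": [0, 0, 0], "dr": [0, 0, 0]},
    {"hand": 0.85, "dp": [0, 0, 0], "dr": [0, 0, 0]},
    {"hand": 0.9, "dp": [0, 0, -0.15], "dr": [0, 0, 0]},
    {"hand": 0.9, "dp": [0, 0, -0.4], "dr": [0, 0, 0]},
    {"hand": 1, "dp": [0, 0, -0.65], "dr": [0, 0, 0]},
    {"hand": 1, "dp": [0, 0, -0.9], "dr": [0, 0, 0]},
    {"hand": 1, "dp": [0, 0, -0.9], "dr": [0, 0, 0]}
  ]
}}

```text
time_s: 26.9
tcp_pos: [0.6701, -0.0185, 0.1593]
tcp_rot: [3.129, 0.003, 1.571]
contact_force: [1.0, 0.3, 0.9]
grip_width: 1.002
```

Call:
{"api": "play_rows", "payload": {
  "series": [
    {"hand": 1, "dp": [0.7, -1, 0], "dr": [0, 0, 0]},
    {"hand": 1, "dp": [0.7, -1, 0], "dr": [0, 0, 0]},
    {"hand": 1, "dp": [0.7, -1, 0], "dr": [0, 0, 0]},
    {"hand": 1, "dp": [0.7, -1, 0], "dr": [0, 0, 0]},
    {"hand": 1, "dp": [0.7, -1, 0], "dr": [0, 0, 0]},
    {"hand": 1, "dp": [0.7, -1, 0], "dr": [0, 0, 0]}
  ]
}}

```text
time_s: 27.4
tcp_pos: [0.515, 0.0889, 0.151]
tcp_rot: [-3.141, -0.0, 1.574]
contact_force: [-0.7, -0.2, 0.5]
grip_width: 0.997
```

```bash
python3 - <<'E'
from h import *
print(sensors.get_state()['tcp_pos'])
out=[]
for n in ('top','scene'):
    im=imaging.camera(n); cv2.imwrite('pics/%s12.png'%n,im)
    g=im.min(2)
    u,v=np.round(proj(n,[[.667,-.0186,.033]])[0]).astype(int); r=12
    out.append(cv2.resize(im[v-25:v+25,u-40:u+40],None,fx=5,fy=5))
    k,l,st,ce=cv2.connectedComponentsWithStats((g[v-r:v+r+1,u-r:u+r+1]>185).astype(np.uint8))
    for s,c in zip(st[1:],ce[1:]):
        if s[4]>20: print(n,s,cast(n,c+[u-r,v-r],.033)*1000)
    b,gg,rr=[im[...,i].astype(int) for i in range(3)]
    for c,w in cnts(((rr-b>20)&(im.max(2)>110)).astype(np.uint8)*255,n,.03,150):
        if np.hypot(*(w.mean(0)-[.463,.11]))<.03: print('slide',rect(w))
cv2.imwrite('pics/12z.png',np.hstack(out))
E
```

```text
[0.5149622  0.08894759 0.1510249 ]
top [ 7  8 11 10 90] [[665.83637985 -18.91844515]]
scene [  6   9  13  11 106] [[671.18358131 -19.5709545 ]]
slide (477.9, 109.8, 47.0, 80.9, 0.4)
```

View pics/12z.png

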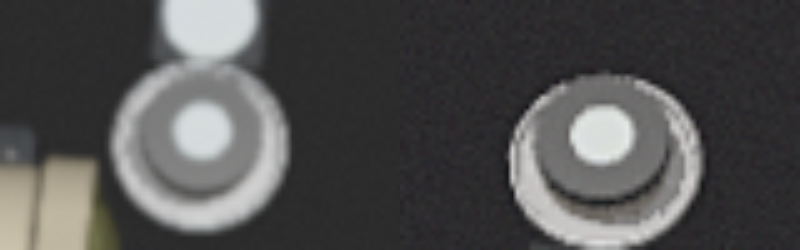

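The filter tub is centred in its tray. I move the arm clear to check that the slide box hasn't shifted.

Call:
{"api": "play_rows", "payload": {
  "series": [
    {"hand": 1, "dp": [1, 0, 0], "dr": [0, 0, 0]},
    {"hand": 1, "dp": [1, 0, 0], "dr": [0, 0, 0]},
    {"hand": 1, "dp": [1, 0, 0], "dr": [0, 0, 0]},
    {"hand": 1, "dp": [1, 0, 0], "dr": [0, 0, 0]},
    {"hand": 1, "dp": [1, 0, 0], "dr": [0, 0, 0]}
  ]
}}

```text
time_s: 27.92
tcp_pos: [0.5182, 0.2403, 0.1502]
tcp_rot: [3.141, -0.001, 1.574]
contact_force: [-0.8, -0.6, -0.3]
grip_width: 1.003
```

```bash
python3 - <<'E'
from h import *
for n in ('top','scene'):
    im=imaging.camera(n); cv2.imwrite('pics/%s13.png'%n,im)
    b,gg,rr=[im[...,i].astype(int) for i in range(3)]
    for c,w in cnts(((rr-b>20)&(im.max(2)>110)).astype(np.uint8)*255,n,.03,150):
        if np.hypot(*(w.mean(0)-[.463,.11]))<.03: print('slide',rect(w))
    u,v=np.round(proj(n,[[.466,.111,.03]])[0]).astype(int); r=20
    k,l,st,ce=cv2.connectedComponentsWithStats((im.min(2)[v-r:v+r+1,u-r:u+r+1]>180).astype(np.uint8))
    for s,c in zip(st[1:],ce[1:]):
        if s[4]>20: print(n,s,cast(n,c+[u-r,v-r],.03)*1000)
go(.466,.111,.06,86.3)
E
```

```text
slide (464.2, 110.9, 61.4, 85.0, -3.5)
top [  8  16  26  10 198] [[463.82524151 111.16072297]]
slide (470.5, 110.9, 60.0, 83.0, -3.6)
scene [  8  18  24   8 142] [[469.28513794 110.77268474]]
dp [-0.838 -0.349  0.601] dr [-0.     0.001  0.13 ] rows 4.0 1.0 F [ 0.7  0.5 -0.1] now [518.3 236.8 150.1] yaw [-180.    0.   90.]
```

Call:
{"api": "play_rows", "payload": {
  "series": [
    {"hand": 1, "dp": [-0.5, -0.2, 0], "dr": [0, 0, 0.13]},
    {"hand": 1, "dp": [-0.838, -0.349, 0], "dr": [0, 0, 0.13]},
    {"hand": 1, "dp": [-0.838, -0.349, 0], "dr": [0, 0, 0.13]},
    {"hand": 1, "dp": [-0.838, -0.349, 0.1], "dr": [0, 0, 0.13]},
    {"hand": 1, "dp": [-0.838, -0.349, 0.3], "dr": [0, 0, 0.13]},
    {"hand": 1, "dp": [-0.838, -0.349, 0.5], "dr": [0, 0, 0.13]},
    {"hand": 1, "dp": [-0.838, -0.349, 0.6], "dr": [0, 0, 0.13]},
    {"hand": 1, "dp": [-0.838, -0.349, 0.6], "dr": [0, 0, 0.13]},
    {"hand": 1, "dp": [-0.838, -0.349, 0.6], "dr": [0, 0, 0.13]}
  ]
}}

```text
time_s: 28.77
tcp_pos: [0.4655, 0.11, 0.0607]
tcp_rot: [-3.141, 0.0, 1.504]
contact_force: [-0.2, -0.3, -0.5]
grip_width: 0.995
```

```bash
python3 -c "
from h import *
go(.466,.111,.010,86.4)"
```

```text
dp [0.007 0.003 0.338] dr [-0.001  0.    -0.008] rows 2.0 1.0 F [-0.2 -0.3 -0.5] now [465.5 110.   60.7] yaw [-180.     0.    86.2]
```

Call:
{"api": "play_rows", "payload": {
  "series": [
    {"hand": 1, "dp": [0.007, 0.003, 0.15], "dr": [0, 0, 0]},
    {"hand": 1, "dp": [0.007, 0.003, 0.26], "dr": [0, 0, 0]},
    {"hand": 1, "dp": [0.007, 0.003, 0.32], "dr": [0, 0, 0]},
    {"hand": 1, "dp": [0.007, 0.003, 0.335], "dr": [0, 0, 0]},
    {"hand": 1, "dp": [0.007, 0.003, 0.335], "dr": [0, 0, 0]},
    {"hand": 1, "dp": [0.007, 0.003, 0.335], "dr": [0, 0, 0]}
  ]
}}

```text
time_s: 29.27
tcp_pos: [0.4663, 0.1121, 0.0115]
tcp_rot: [3.14, -0.0, 1.506]
contact_force: [-0.0, 0.3, 0.3]
grip_width: 1.004
```

Call:
{"api": "play_rows", "payload": {
  "series": [
    {"hand": 0.78, "dp": [0, 0, 0], "dr": [0, 0, 0]},
    {"hand": 0.74, "dp": [0, 0, 0], "dr": [0, 0, 0]},
    {"hand": 0.7, "dp": [0, 0, 0], "dr": [0, 0, 0]},
    {"hand": 0.66, "dp": [0, 0, 0], "dr": [0, 0, 0]},
    {"hand": 0.62, "dp": [0, 0, 0], "dr": [0, 0, 0]},
    {"hand": 0.55, "dp": [0, 0, 0], "dr": [0, 0, 0]},
    {"hand": 0.55, "dp": [0, 0, 0], "dr": [0, 0, 0]},
    {"hand": 0.55, "dp": [0, 0, 0], "dr": [0, 0, 0]},
    {"hand": 0.55, "dp": [0, 0, 0], "dr": [0, 0, 0]}
  ],
  "force": 30
}}

```text
time_s: 30.02
tcp_pos: [0.4656, 0.1123, 0.0106]
tcp_rot: [3.141, -0.0, 1.506]
contact_force: [-1.1, -0.2, 4.6]
grip_width: 0.658
```

Call:
{"api": "play_rows", "payload": {
  "series": [
    {"hand": 0.55, "dp": [0, 0, -0.04], "dr": [0, 0, 0]},
    {"hand": 0.55, "dp": [0, 0, -0.12], "dr": [0, 0, 0]},
    {"hand": 0.55, "dp": [0, 0, -0.25], "dr": [0, 0, 0]},
    {"hand": 0.55, "dp": [0, 0, -0.45], "dr": [0, 0, 0]},
    {"hand": 0.55, "dp": [0, 0, -0.65], "dr": [0, 0, 0]},
    {"hand": 0.55, "dp": [0, 0, -0.75], "dr": [0, 0, 0]},
    {"hand": 0.55, "dp": [0, 0, -0.75], "dr": [0, 0, 0]},
    {"hand": 0.55, "dp": [0, 0, -0.75], "dr": [0, 0, 0]}
  ]
}}

```text
time_s: 30.68
tcp_pos: [0.4653, 0.1123, 0.1227]
tcp_rot: [3.141, -0.0, 1.506]
contact_force: [-0.3, -0.1, -2.8]
grip_width: 0.656
```

```bash
python3 -c "
from h import *
go(.612,-.231,.12,101);print(sensors.get_state()['grip_width'])"
```

```text
dp [-2.22   1.124  0.018] dr [ 0.     0.    -0.514] rows 9.0 3.0 F [-0.3 -0.1 -2.8] now [465.3 112.3 122.7] yaw [180.   -0.   86.3]
0.655714145581684
```

Call:
{"api": "play_rows", "payload": {
  "series": [
    {"hand": 0.55, "dp": [-0.1, 0.05, 0], "dr": [0, 0, 0]},
    {"hand": 0.55, "dp": [-0.27, 0.13, 0], "dr": [0, 0, 0]},
    {"hand": 0.55, "dp": [-0.47, 0.23, 0], "dr": [0, 0, 0]},
    {"hand": 0.55, "dp": [-0.67, 0.34, 0], "dr": [0, 0, 0]},
    {"hand": 0.55, "dp": [-0.85, 0.43, 0], "dr": [0, 0, 0]},
    {"hand": 0.55, "dp": [-1, 0.5, 0], "dr": [0, 0, 0]},
    {"hand": 0.55, "dp": [-1, 0.5, 0], "dr": [0, 0, 0]}
  ]
}}

```text
time_s: 31.27
tcp_pos: [0.5311, -0.0459, 0.1208]
tcp_rot: [-3.139, 0.0, 1.502]
contact_force: [-0.8, 0.5, -2.1]
grip_width: 0.657
```

Call:
{"api": "play_rows", "payload": {
  "series": [
    {"hand": 0.55, "dp": [-0.1, 0.05, 0], "dr": [0, 0, -0.1]},
    {"hand": 0.55, "dp": [-0.27, 0.13, 0], "dr": [0, 0, -0.2]},
    {"hand": 0.55, "dp": [-0.47, 0.23, 0], "dr": [0, 0, -0.3]},
    {"hand": 0.55, "dp": [-0.67, 0.34, 0], "dr": [0, 0, -0.4]},
    {"hand": 0.55, "dp": [-0.85, 0.43, 0], "dr": [0, 0, -0.5]},
    {"hand": 0.55, "dp": [-1, 0.5, 0], "dr": [0, 0, -0.51]},
    {"hand": 0.55, "dp": [-1, 0.5, 0], "dr": [0, 0, -0.51]},
    {"hand": 0.55, "dp": [-1, 0.5, 0], "dr": [0, 0, -0.51]}
  ]
}}

```text
time_s: 31.93
tcp_pos: [0.595, -0.1969, 0.1204]
tcp_rot: [-3.139, -0.003, 1.759]
contact_force: [-0.6, 0.2, -2.7]
grip_width: 0.655
```

```bash
python3 -c "
from h import *
go(.612,-.231,.12,101);print(sensors.get_state()['grip_width'])"
```

```text
dp [-0.244  0.069  0.002] dr [-0.006 -0.005 -0.007] rows 1.0 1.0 F [-0.6  0.2 -2.7] now [ 595.  -196.9  120.4] yaw [-179.8   -0.2  100.8]
0.6547264703763571
```

Call:
{"api": "play_rows", "payload": {
  "series": [
    {"hand": 0.55, "dp": [-0.15, 0.04, 0], "dr": [0, 0, 0]},
    {"hand": 0.55, "dp": [-0.23, 0.065, 0], "dr": [0, 0, 0]},
    {"hand": 0.55, "dp": [-0.23, 0.065, 0.12], "dr": [0, 0, 0]},
    {"hand": 0.55, "dp": [-0.23, 0.065, 0.3], "dr": [0, 0, 0]},
    {"hand": 0.55, "dp": [-0.23, 0.065, 0.45], "dr": [0, 0, 0]},
    {"hand": 0.55, "dp": [-0.23, 0.065, 0.53], "dr": [0, 0, 0]},
    {"hand": 0.55, "dp": [-0.23, 0.065, 0.53], "dr": [0, 0, 0]},
    {"hand": 0.55, "dp": [-0.23, 0.065, 0.53], "dr": [0, 0, 0]},
    {"hand": 0.55, "dp": [-0.23, 0.065, 0.53], "dr": [0, 0, 0]}
  ]
}}

```text
time_s: 32.68
tcp_pos: [0.6125, -0.2288, 0.0449]
tcp_rot: [3.14, 0.001, 1.761]
contact_force: [0.6, 0.1, -2.1]
grip_width: 0.657
```

```bash
python3 -c "
from h import *
im=imaging.camera('scene');go(.612,-.231,.0138,101);print(sensors.get_state()['grip_width'])
u,v=proj('scene',[[.612,-.231,.03]])[0].astype(int)
cv2.imwrite('pics/s14z.png',cv2.resize(im[v-40:v+50,u-60:u+60],None,fx=6,fy=6))"
```

```text
dp [-0.012 -0.006  0.208] dr [ 0.004  0.003 -0.003] rows 1.0 1.0 F [ 0.  -0.6 -1.8] now [ 612.5 -229.    45.1] yaw [1.799e+02 1.000e-01 1.009e+02]
0.6531158756542946
```

View pics/s14z.png

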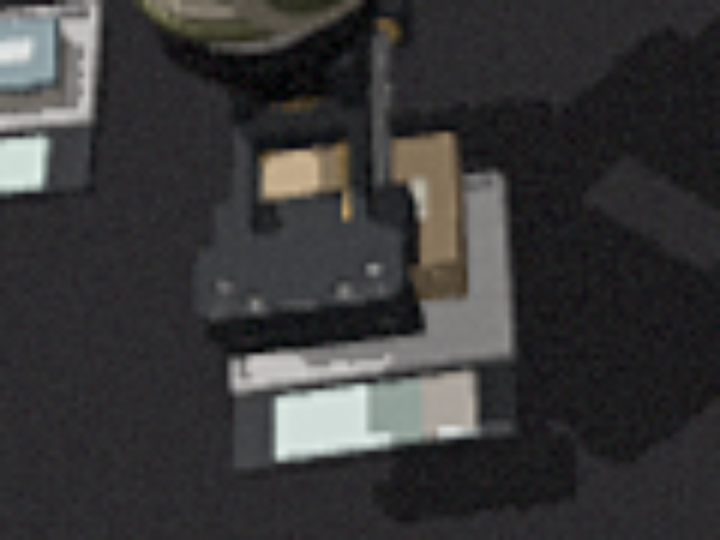

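The slide box is held level, parallel to its tray and over it. I lower it.

Call:
{"api": "play_rows", "payload": {
  "series": [
    {"hand": 0.55, "dp": [-0.012, -0.004, 0.06], "dr": [0, 0, 0]},
    {"hand": 0.55, "dp": [-0.012, -0.004, 0.12], "dr": [0, 0, 0]},
    {"hand": 0.55, "dp": [-0.012, -0.004, 0.16], "dr": [0, 0, 0]},
    {"hand": 0.55, "dp": [-0.012, -0.004, 0.19], "dr": [0, 0, 0]},
    {"hand": 0.55, "dp": [-0.012, -0.004, 0.19], "dr": [0, 0, 0]},
    {"hand": 0.55, "dp": [-0.012, -0.004, 0.19], "dr": [0, 0, 0]},
    {"hand": 0.55, "dp": [-0.012, -0.004, 0.19], "dr": [0, 0, 0]}
  ]
}}

```text
time_s: 33.32
tcp_pos: [0.6116, -0.2308, 0.0148]
tcp_rot: [3.142, -0.0, 1.761]
contact_force: [0.6, -0.3, -2.5]
grip_width: 0.656
```

Call:
{"api": "play_rows", "payload": {
  "series": [
    {"hand": 0.55, "dp": [0, 0, 0.007], "dr": [0, 0, 0]},
    {"hand": 0.55, "dp": [0, 0, 0.007], "dr": [0, 0, 0]},
    {"hand": 0.55, "dp": [0, 0, 0.007], "dr": [0, 0, 0]}
  ]
}}

```text
time_s: 33.57
tcp_pos: [0.6115, -0.2307, 0.0138]
tcp_rot: [-3.142, -0.0, 1.761]
contact_force: [0.1, -0.8, -1.5]
grip_width: 0.652
```

Call:
{"api": "play_rows", "payload": {
  "series": [
    {"hand": 0.68, "dp": [0, 0, 0], "dr": [0, 0, 0]},
    {"hand": 0.72, "dp": [0, 0, 0], "dr": [0, 0, 0]},
    {"hand": 0.76, "dp": [0, 0, 0], "dr": [0, 0, 0]},
    {"hand": 0.82, "dp": [0, 0, 0], "dr": [0, 0, 0]},
    {"hand": 0.82, "dp": [0, 0, 0], "dr": [0, 0, 0]},
    {"hand": 0.84, "dp": [0, 0, -0.15], "dr": [0, 0, 0]},
    {"hand": 0.9, "dp": [0, 0, -0.4], "dr": [0, 0, 0]},
    {"hand": 1, "dp": [0, 0, -0.65], "dr": [0, 0, 0]},
    {"hand": 1, "dp": [0, 0, -0.9], "dr": [0, 0, 0]},
    {"hand": 1, "dp": [0, 0, -0.9], "dr": [0, 0, 0]}
  ]
}}

```text
time_s: 34.4
tcp_pos: [0.6141, -0.2321, 0.1573]
tcp_rot: [3.132, 0.009, 1.761]
contact_force: [-0.0, -0.4, 1.1]
grip_width: 1.002
```

Call:
{"api": "play_rows", "payload": {
  "series": [
    {"hand": 1, "dp": [0.8, -1, 0], "dr": [0, 0, 0]},
    {"hand": 1, "dp": [0.8, -1, 0], "dr": [0, 0, 0]},
    {"hand": 1, "dp": [0.8, -1, 0], "dr": [0, 0, 0]},
    {"hand": 1, "dp": [0.8, -1, 0], "dr": [0, 0, 0]},
    {"hand": 1, "dp": [0.8, -1, 0], "dr": [0, 0, 0]},
    {"hand": 1, "dp": [0.8, -1, 0], "dr": [0, 0, 0]},
    {"hand": 1, "dp": [0.8, -1, 0], "dr": [0, 0, 0]}
  ]
}}

```text
time_s: 34.98
tcp_pos: [0.4414, -0.1411, 0.1494]
tcp_rot: [3.141, 0.001, 1.761]
contact_force: [0.3, -0.0, 0.4]
grip_width: 1.003
```

Call:
{"api": "play_rows", "payload": {
  "series": [
    {"hand": 1, "dp": [0, -0.7, 0], "dr": [0, 0, 0]},
    {"hand": 1, "dp": [0, -0.7, 0], "dr": [0, 0, 0]},
    {"hand": 1, "dp": [0, -0.7, 0], "dr": [0, 0, 0]},
    {"hand": 1, "dp": [0, -0.7, 0], "dr": [0, 0, 0]},
    {"hand": 1, "dp": [0, -0.7, 0], "dr": [0, 0, 0]},
    {"hand": 1, "dp": [0, -0.7, 0], "dr": [0, 0, 0]},
    {"hand": 1, "dp": [0, -0.7, 0], "dr": [0, 0, 0]}
  ]
}}

```text
time_s: 35.57
tcp_pos: [0.3396, -0.1615, 0.1489]
tcp_rot: [3.141, 0.0, 1.761]
contact_force: [-0.2, 0.2, 0.1]
grip_width: 0.997
```

```bash
python3 - <<'E'
from h import *
print(sensors.get_state()['tcp_pos'])
T=dict(slide=(.612,-.232,.033),filt=(.667,-.0186,.033),sq=(.5153,.391,.023),long=(.521,-.412,.023),rnd=(.633,.214,.021))
out=[]
for n in ('top','scene'):
    im=imaging.camera(n); cv2.imwrite('pics/%s15.png'%n,im)
    b,g,r=[im[...,i].astype(int) for i in range(3)]
    row=[]
    for k,p in T.items():
        u,v=np.round(proj(n,[p])[0]).astype(int); row.append(cv2.resize(im[v-28:v+28,u-26:u+26],None,fx=3,fy=3))
        m={'slide':(r-b>20),'sq':(b-r>=10),'long':(b-r>=10),'filt':im.max(2)<150,'rnd':im.max(2)<150}[k]&(im.max(2)>75)
        for c,w in cnts(m.astype(np.uint8)*255,n,p[2],60):
            if np.hypot(*(w.mean(0)-p[:2]))<.02: print(n,k,rect(w))
    out.append(np.hstack(row))
cv2.imwrite('pics/15z.png',np.vstack(out))
E
```

```text
[ 0.33960346 -0.16145825  0.14894458]
top slide (609.2, -230.5, 59.3, 85.9, 10.9)
top filt (682.6, -17.3, 88.0, 138.1, -88.7)
top sq (512.1, 390.3, 45.0, 47.1, -85.4)
top long (519.5, -410.8, 34.0, 71.9, 10.4)
top rnd (641.0, 214.1, 63.1, 91.3, -87.3)
scene slide (622.1, -229.5, 72.9, 82.4, 11.2)
scene filt (677.2, -16.9, 69.4, 78.8, -37.4)
scene sq (520.3, 390.6, 47.0, 47.5, 4.6)
scene long (526.2, -410.7, 36.5, 70.5, 11.3)
scene rnd (636.5, 211.4, 37.4, 49.5, -87.6)
```

View pics/15z.png

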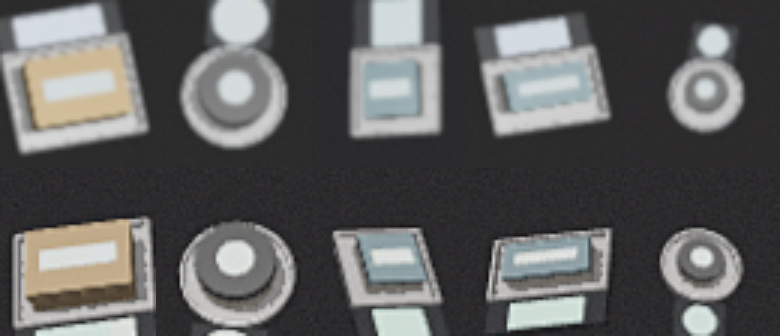

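View pics/top15.png

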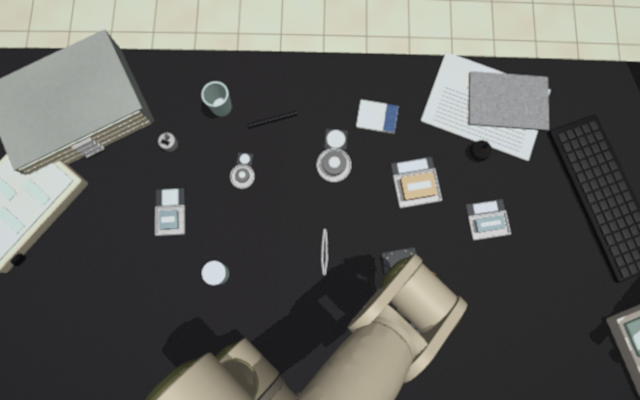

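All five containers sit inside their trays. In the top view the boxes measure (609,-231), (512,390) and (520,-411) against tray centres of (610,-232), (513,392) and (518,-414). The gripper is open and clear at z = 0.149 m.

```bash
python3 -c "
from bench import hand_in
print(hand_in())"
```

```text
the job is handed in; nothing more can be done
None
```

I took both piles apart from the top down, set all five containers in their own trays, and handed the job in at about 36 s of the 115 s allowed. `hand_in` gives no verdict.

**Final positions:** The last pictures show every container lid up and lying flat inside its tray.
- **Boxes:** Against tray centres measured in the same camera, all three are within about 3.2 mm.
- **Round tubs:** I measured these by their label discs just after setting each one down, and both are within about 2.5 mm.
- **Gripper:** It is open and clear of everything, at 0.149 m height.

**Setting down:** Each container was released at about floor height (0 to 1.5 mm above the floor by the arm's readings), and no drops were seen.

**Checks that disagreed:**
- The two cameras disagree by a steady 5 to 7 mm in x. I corrected each by where the gripped round tub actually was, about +2 mm for the top camera and −3.5 mm for the scene camera.
- In the last check, the colour masks for the two tubs merged with tray rims and cards, so I ignored those figures. The scene camera's slide box figure also included the box's front wall, so I left it out too.

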